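# Tuck the drip strip under the drying board's cover plate and hold it flat

## Task

Blow the board's joint clear: squeeze the air gun's trigger fully home and let it spring back. Then take the steel drip strip by its blue upright rib, lay it on the grey board and slide its tongue under the front edge of the hinged steel cover plate, without lifting the plate, centred and square, until the blue line across the strip is at the plate's edge. Finish still gripping the strip and pressing it down firmly flat on the board; do not let go, and leave the sharps pot, glass dish and suture carton where they stand.

Things in the scene. Friction and masses are not known exactly. Their poses are not given: they have to be found in the camera images.
- board: grey drying board, fixed, 220 x 170 x 12 mm, lying on the trolley. Origin under its centre, below the cover plate's front edge; x points away from the robot towards the plate's hinge, y to the left, z up. The front half (x from -110 mm to 0) is bare and flat; the cover plate lies over x = 0 to 95 mm
- lap_edge (a point): point on the board's top face (12 mm above the trolley) straight below the middle of the cover plate's front edge; axes as the board's. The edge runs along y, 140 mm long; the plate's underside is 8 mm above the board here and the plate is 3 mm thick (with a small bead, its top is 25 mm above the trolley). The slot under the plate is open 90 mm deep
- cover (a joint): steel cover plate, hinged at its far edge 98 mm behind its front edge, lying level by its own weight (0.15 kg) at 0 rad; grows as the front edge lifts (0.06 rad = 6 mm); it is to stay down
- drip_strip: loose steel drip strip, about 120 g: flat plate 4 mm thick, 81 mm deep (x) by 100 mm wide (y), with a blue upright rib across it (12 mm thick in x, 80 mm long in y, its top 50 mm above the plate's underside). Origin on the underside below the rib; x points from the rib to the tongue edge; the plate reaches from x = -18 mm to the tongue edge at x = +63 mm; blue line at x = +38 mm, 25 mm from the tongue edge
- strip_grip (a point): centre of the strip's blue rib, 27 mm above the strip's underside, axes as the strip's; the rib is gripped from above with the fingers closing along x (12 mm)
- tongue_edge (a point): middle of the strip's tongue edge, on its underside; axes as the strip's. Tucked home it stands 25 mm past the lap edge along the board's x
- air_gun: air gun, fixed, lying on its side in a white cradle at the left of the board. Origin on the trolley below the squeeze point; its own -y is the way the nozzle points, its black grip sticks out along -x from the barrel
- gun_grip (a point): squeeze point, 55 mm above the trolley, axes as the gun's: here the fixed black grip (26 mm wide, 26 mm high) lies at y = +2 to +28 mm and the blue trigger (8 mm thick, 20 mm high) at y = -28 to -20 mm, both along x from -20 to +35 mm; free space below them and beside them for the fingers (the cradle is under the barrel, x over 30 mm). Barrel's top is 68 mm above the trolley
- trigger (a joint): blue trigger, hinged at x = +38 mm by the barrel (upright axis); 0 rad at rest, 0.36 rad fully squeezed, when it has come about 14 mm towards the grip at the squeeze point; springs back by itself; about 4 N at the squeeze point squeezes it fully
- sharps_pot: yellow sharps pot with red lid, 64 mm across, 78 mm high; leave alone; origin under its centre
- dappen_dish: small glass dish, 33 mm across, 26 mm high; leave alone; origin under its centre
- suture_box: suture carton, 29 x 78 x 59 mm; leave alone; origin under its centre
There are look-alikes about, which are no part of the job. Leave any pink look-alike of the drip_strip alone.

How it is judged:
By the outcome, as a careful person would: the job done as asked, in the order asked, and still so for the second after the job is handed in, while the arm keeps its last pose, push and grip.
It also fails if it takes over 54 s, if anything falls off the work surface, if the arm or the gripper's body presses on something with over 40 N, if the wrist force passes 120 N, or if a joint passes its speed limit or range.

## Robot

A 7-joint arm with a two-finger parallel gripper is mounted at the origin on a cart in front of the work surface, level with it; the furniture and walls round the work are solid. World frame = base frame: x ahead of the robot, y to its left, z up, the work surface at z = 0. Lengths are in m, angles in rad, forces in N, time in s.
With the tool pointing down it reaches from about 0.425 to 0.875 m from the base axis. Payload 4.7 kg.
Tool frame: the origin (TCP) lies midway between the tips of the shut fingers; the grasp point (between the pads) lies 19 mm behind it; z points along the fingers, y is the direction in which the jaws open and shut (so a half turn about z gives the same grasp; the last joint's range is limited). The gripper opens to 87 mm and grips with 3 to 60 N. Pads are 19 mm wide; open, the fingers measure 117 mm over their backs; the gripper's body (75 mm by 190 mm) begins 51 mm behind the grasp point.
Start: joints at [-1.153, 0.321, -0.07, 1.45, 0.023, 1.371, -0.057], TCP at [0.255, 0.598, 0.223] pointing down, gripper open.
Joint ranges: [-2.86, 2.86], [-0.3, 2.09], [-1.38, 1.24], [0.06, 2.45], [-1.56, 4.7], [0.09, 2.05], [-2.69, 2.69]. Speed limits (rad/s): [2.57, 2.57, 3.14, 3.14, 3.14, 3.14, 3.14].

## Interface

Orientations are given as a rotation vector (axis times angle).
In Python, from bench import monitor, eyes, order gives the robot as it stands. The module is installed in compiled form; this text tells all that it offers.
- The arm moves only by the shell command python3 -m pendant 'ROWS' [FORCE]. ROWS is JSON, a list of rows, each a list of 3 entries, a list of its own where there are three numbers: the turn, a rotation vector about the tool's x, y, z in degrees, then the shift along the tool's x, y, z in m, then the gripper command: -1 is fully open, 1 is shut, values between are in proportion. In form: [[[rx, ry, rz], [tx, ty, tz], hand], ...]. A call has 1 to 8 rows; each row shifts and turns the commanded pose from where the row before left it, along the tool's axes as they then stand; what a row does not reach is not made up. A row lasts 1/8 s, in which the tool goes at most 62.5 mm and 10.7 degrees, less where a joint would pass 70% of its speed; a pose out of reach is approached as far as the arm can. A call is refused whole if a number of a shift passes 0.0625 or a number of a turn 10.7, either way. A call with a gripper value outside its range is refused whole. The fingers move at their own pace and stop on an object; FORCE is the grip in N (left out, the last holds). Time passes only in rows, so rows that do not move let the fingers close. It gives the time, the measured TCP pose, the force and the opening at its end, in the units of the state.
- monitor.get_state(): the state, without advancing time (a new reading comes with each control period).
- eyes.get_image(name): name is "scene" or "top" or "wrist"; returns a dict with "color" (384x512x3 uint8, red, green, blue), "range_z" (384x512 float32, m along the optical axis (not along the pixel's ray), 0 where there is no reading), "fx", "fy", "cx", "cy" (pixels), "world_to_cam" (4x4, takes a point from world to camera coordinates). Camera axes: x right, y up, looking along -z (the intrinsics and any distortion apply to the point x, -y, -z); pixel columns grow to the right and rows downward; lengths in m; the calibration is good to about 2 mm. A picture is of the moment at which its call begins.
- order.close_job(): hands the job in, once; it reports no verdict.
The state is a dict: "time": time; "joint_positions": joint angles; "qd": joint speeds; "joint_torque": joint torques, N m; "position": TCP position; "tool_rot": TCP orientation; "ft_force": force on the tool from outside, world axes, zero at the start; "torque": the same for the moment, N m; "grip_width": opening from 0.0 (shut) to 1.0 (fully open).
Only numpy, scipy, OpenCV 4.12 (cv2) and the standard library are available. Lean on these libraries where they do the work, as an engineer would, in place of code of your own. Each camera call takes 0.05 s, during which the arm holds its last target.

## Working session

There is one attempt and no reset: what is moved stays moved. The work goes in short steps, Python scripts to look and compute and a shell command to move; the robot and the scene stay as the last step left them, time stands still between calls to the robot, and variables do not carry over. Pictures are saved under pics/ and viewed, and the job is handed in when it is done.

```bash
mkdir -p pics
cat > h.py <<'E'
from bench import monitor, eyes, order
import numpy as np, cv2
from scipy.spatial.transform import Rotation as R
def shot(n,f):
    d=eyes.get_image(n); np.savez('/tmp/'+f+'.npz',**d)
    cv2.imwrite('pics/'+f+'.png',d['color'][:,:,::-1]); return d
def load(f): return dict(np.load('/tmp/'+f+'.npz'))
def cloud(d):
    z=d['range_z']; h,w=z.shape; u,v=np.meshgrid(np.arange(w),np.arange(h))
    p=np.stack([(u-d['cx'])/d['fx']*z,-(v-d['cy'])/d['fy']*z,-z],-1)
    T=np.linalg.inv(d['world_to_cam']); return p@T[:3,:3].T+T[:3,3]
def ray(d,u,v,h):
    T=np.linalg.inv(d['world_to_cam']); r=T[:3,:3]@np.array([(u-d['cx'])/d['fx'],-(v-d['cy'])/d['fy'],-1]); o=T[:3,3]
    return o+r*(h-o[2])/r[2]
E
python3 - <<'E'
from h import *
for n in ['scene','top','wrist']:
    d=shot(n,n+'0'); print(n,d['fx'],d['cx'],d['cy'],np.linalg.inv(d['world_to_cam']).round(3).tolist(),[k for k in d])
s=monitor.get_state();print(s); print(R.from_rotvec(s['tool_rot']).as_matrix().round(3))
E
```

```text
scene 446.93743118406263 248.95381360238804 186.20740951376897 [[0.604, 0.486, -0.632, -0.162], [-0.797, 0.346, -0.496, -0.599], [-0.022, 0.803, 0.596, 0.766], [0.0, 0.0, 0.0, 1.0]] ['color', 'range_z', 'fx', 'fy', 'cx', 'cy', 'world_to_cam']
top 466.56656753125145 258.653680592299 194.09071866556098 [[-0.018, 0.983, -0.183, 0.3], [-1.0, -0.019, -0.004, -0.021], [-0.007, 0.183, 0.983, 1.506], [0.0, 0.0, 0.0, 1.0]] ['color', 'range_z', 'fx', 'fy', 'cx', 'cy', 'world_to_cam']
wrist 323.17620713698483 256.1304170408416 189.5275049035126 [[0.394, -0.888, -0.238, 0.191], [0.919, 0.38, 0.103, 0.624], [-0.001, -0.259, 0.966, 0.383], [0.0, 0.0, 0.0, 1.0]] ['color', 'range_z', 'fx', 'fy', 'cx', 'cy', 'world_to_cam']
{'time': 0.15, 'joint_positions': array([-1.15291259,  0.3216715 , -0.07008185,  1.45138315,  0.02264135,
        1.37080129, -0.05690392]), 'qd': array([ 0.00035304, -0.00172214,  0.00048232, -0.00340939,  0.00063565,
        0.00162388, -0.00134835]), 'joint_torque': array([-4.25274384e-04, -4.91794860e+01, -4.04983666e-01, -3.12875497e+01,
       -6.40791468e-02,  4.04300541e-02,  1.30757990e-04]), 'position': array([0.25528081, 0.59732235, 0.2217064 ]), 'tool_rot': array([-6.29888066e-01, -3.07762366e+00,  2.30502531e-03]), 'ft_force': array([ 0.86895074, -0.41284711,  0.11054912]), 'torque': array([-0.05220709, -0.02188708,  0.05814608]), 'grip_width': 1.0037411019473677}
[[-0.92   0.393 -0.   ]
 [ 0.393  0.92  -0.001]
 [-0.    -0.001 -1.   ]]
```

View pics/scene0.png

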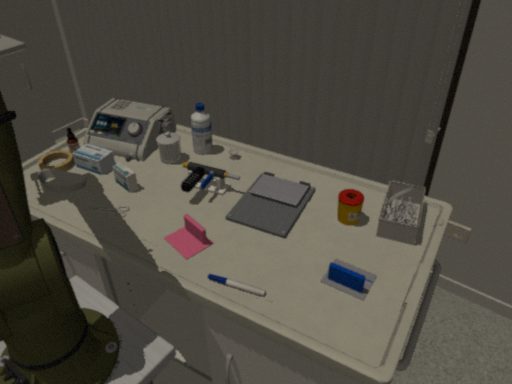

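View pics/top0.png

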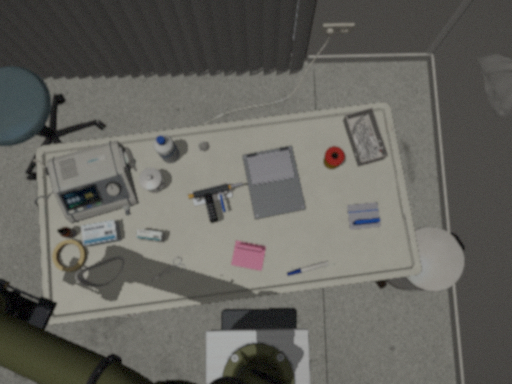

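View pics/wrist0.png

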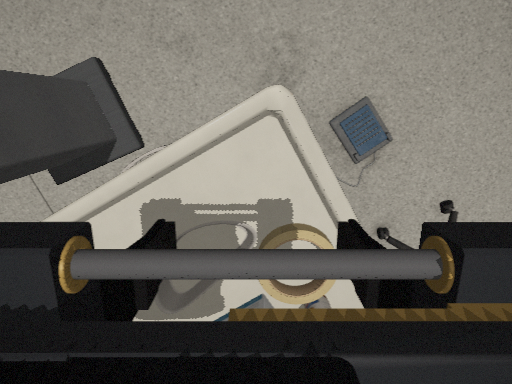

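The top view shows the gun at about (215,198), the board at (273,182), the real strip with its blue rib at (365,215), and the pink decoy at (249,255). Next I'll enlarge these and measure.

Run:
```python
from h import *
d=load('top0'); c=d['color'][:,:,::-1]
a=cv2.resize(c[140:230,180:310],None,fx=6,fy=6,interpolation=cv2.INTER_CUBIC)
b=cv2.resize(c[190:240,335:395],None,fx=6,fy=6,interpolation=cv2.INTER_CUBIC)
a=cv2.convertScaleAbs(a,alpha=1.3);cv2.imwrite('pics/a.png',a);cv2.imwrite('pics/b.png',b)
P=cloud(d)
hsv=cv2.cvtColor(c,cv2.COLOR_BGR2HSV)
m=cv2.inRange(hsv,(100,120,40),(130,255,255))
n,l,st,ce=cv2.connectedComponentsWithStats(m)
for i in range(1,n):
    if st[i,4]>15: 
        q=P[l==i]; print(ce[i].round(1),st[i],q.mean(0).round(4),q.max(0).round(3),q.min(0).round(3), cv2.minAreaRect(q[:,:2].astype(np.float32)))
# scene
s=load('scene0');c=s['color'][:,:,::-1]
cv2.imwrite('pics/s1.png',cv2.resize(c[140:240,160:320],None,fx=5,fy=5,interpolation=cv2.INTER_CUBIC))
cv2.imwrite('pics/s2.png',cv2.resize(c[240:310,300:400],None,fx=6,fy=6,interpolation=cv2.INTER_CUBIC))
```

```text
[160.5 139.8] [157 137   8   7  42] [0.7225 0.276  0.1599] [0.731 0.287 0.165] [0.712 0.266 0.155] ((0.722379207611084, 0.27619248628616333), (0.02080274187028408, 0.0194014310836792), 16.448312759399414)
[ 69.2 195.2] [ 65 193   9   5  21] [0.5711 0.5693 0.093 ] [0.579 0.583 0.103] [0.565 0.556 0.086] ((0.5721662044525146, 0.5697529315948486), (0.011829995550215244, 0.02827477641403675), 17.802688598632812)
[366. 221.] [354 219  25   5  81] [ 0.4769 -0.3467  0.0664] [ 0.486 -0.021  1.506] [ 0.3   -0.389  0.033] ((0.4046702980995178, -0.19842961430549622), (0.03171291574835777, 0.4105900824069977), 26.116992950439453)
[294.6 271.7] [289 270  11   4  21] [ 0.3271 -0.1243  0.0121] [ 0.332 -0.106  0.018] [ 0.323 -0.138  0.005] ((0.32620611786842346, -0.1227283924818039), (0.005910236854106188, 0.03299099951982498), 17.08087730407715)
```

View pics/a.png

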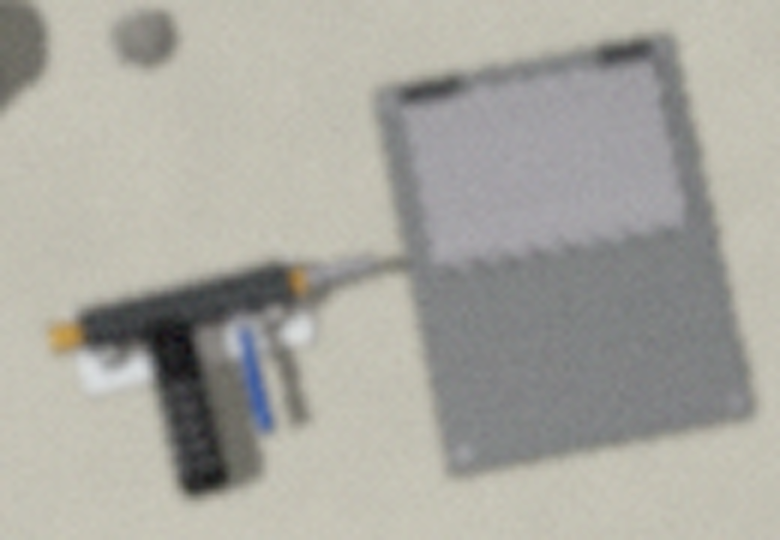

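View pics/b.png

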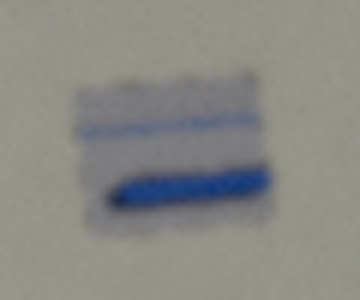

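View pics/s1.png

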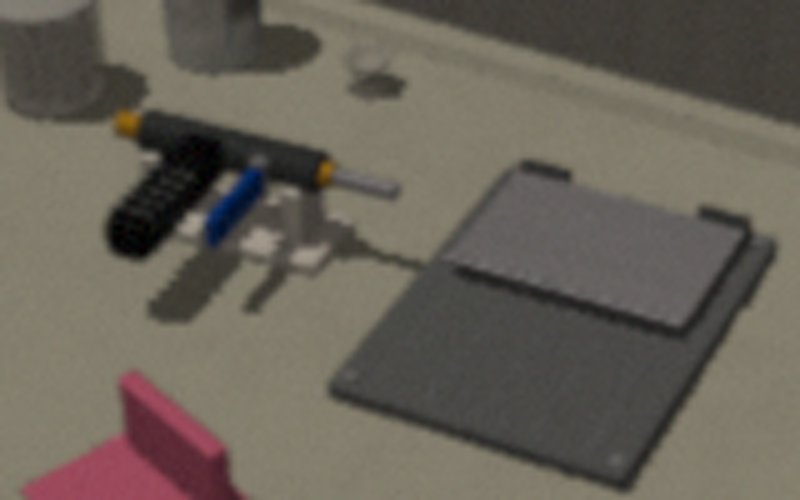

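View pics/s2.png

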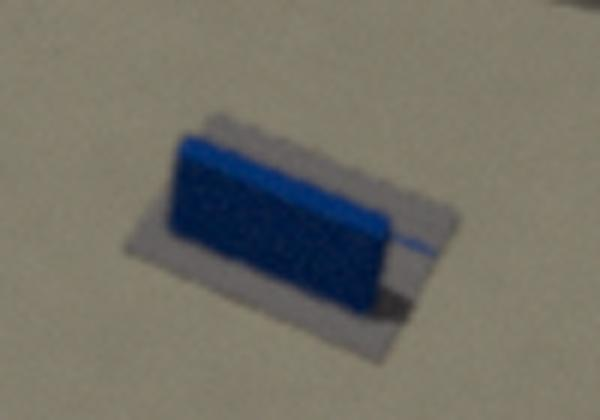

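Run:
```python
from h import *
d=load('top0')
f=lambda u,v,z,ox=180,oy=140: ray(d,(u+.5)/6-.5+ox,(v+.5)/6-.5+oy,z)[:2]
C=np.array([f(452,478,.012),f(757,412,.012),f(672,35,.012),f(378,88,.012)])
print(C.round(4)); r=cv2.minAreaRect(C.astype(np.float32));print(r, C.mean(0))
e=[f(432,262,.025),f(688,228,.025)];print('plate edge',e,np.mean(e,0))
g=lambda u,v,z:f(u,v,z,335,190)
print('strip line',g(80,133,.004),g(258,121,.004))
print('rib top',g(110,192,.05),g(268,180,.05))
print('strip corners',g(77,90,.004),g(255,73,.004),g(272,220,.004),g(90,236,.004))
print('trig',f(247,330,.065),f(265,430,.065)); print('grip',f(172,330,.068),f(205,490,.068),'axis')
print('barrel', f(80,325,.068), f(300,280,.068))
# scene
s=load('scene0')
k=lambda u,v,z:ray(s,(u+.5)/5-.5+160,(v+.5)/5-.5+140,z)[:2]
print('scene board',k(333,390,.012),k(628,485,.012),k(775,240,.012))
print('edge',k(445,262,.025),k(683,330,.025))
print('trig',k(212,222,.065),k(262,170,.065))
m=lambda u,v,z:ray(s,(u+.5)/6-.5+300,(v+.5)/6-.5+240,z)[:2]
print('rib top corners',m(183,138,.05),m(388,215,.05),'strip',m(127,248,.002),m(380,362,.002),m(460,215,.004),m(212,115,.004))
```

```text
[[ 0.4961 -0.0018]
 [ 0.5289 -0.1669]
 [ 0.7406 -0.1276]
 [ 0.7135  0.0354]]
((0.6190210580825806, -0.0660979300737381), (0.22057849168777466, 0.16821861267089844), 9.72435474395752) [ 0.61976743 -0.06521415]
plate edge [array([0.61214826, 0.00688176]), array([ 0.62825777, -0.1319647 ])] [ 0.62020301 -0.06254147]
strip line [ 0.51598864 -0.30402127] [ 0.52071978 -0.40056466]
rib top [ 0.47796893 -0.3093564 ] [ 0.48272313 -0.39214576]
strip corners [ 0.539568   -0.30364207] [ 0.54706988 -0.40063775] [ 0.4668192  -0.40460801] [ 0.46002143 -0.3064308 ]
trig [0.56922092 0.10355501] [0.51612949 0.09434711]
grip [0.56941471 0.1425153 ] [0.48491737 0.12527956] axis
barrel [0.57300074 0.19066694] [0.5947883  0.07541633]
scene board [ 0.49478521 -0.00594557] [ 0.52406312 -0.16918446] [ 0.73919392 -0.12562905]
edge [0.60217941 0.00231492] [ 0.62774783 -0.13474576]
trig [0.5169282  0.09208427] [0.56895552 0.10205515]
rib top corners [ 0.47770182 -0.31510189] [ 0.4871635  -0.39085986] strip [ 0.4595149  -0.30640027] [ 0.46597675 -0.40471169] [ 0.54451659 -0.3990559 ] [ 0.53614203 -0.300033  ]
```

```bash
cat >> h.py <<'E'
def plan(xyz,yaw,n):
    """print per-row tool-frame shift for straight path, tool z down, tool y axis at world yaw(deg)"""
    s=monitor.get_state(); M=R.from_rotvec(s['tool_rot']).as_matrix(); p=s['position']
    y0=np.degrees(np.arctan2(M[1,1],M[0,1])); dy=(yaw-y0+180)%360-180
    print('now',p.round(4),'yaw',round(y0,2),'q7',s['joint_positions'][6].round(3),'t',s['time'],'tilt',M[:,2].round(4),'grip',s['grip_width'],'F',s['ft_force'].round(1))
    D=np.array(xyz)-p; print('world d',D.round(4),'rz total',round(-dy,2),'tool now',(M.T@D).round(4))
    for i in range(n):
        a=np.radians(y0+dy*(i+1)/n); T=np.array([[np.sin(a)*-1,np.cos(a),0],[np.cos(a),np.sin(a),0],[0,0,-1]])
        # x = y cross z(down)
        yv=np.array([np.cos(a),np.sin(a),0]); zv=np.array([0,0,-1.]); T=np.stack([np.cross(yv,zv),yv,zv],1)
        print(round(-dy/n,2),(T.T@D/n).round(4).tolist())
E
python3 -c "
from h import *
plan([.5307,.1276,.18],100.3,10)"
```

```text
now [0.2553 0.5973 0.2217] yaw 66.87 q7 -0.057 t 0.15 tilt [-5.0e-04 -1.4e-03 -1.0e+00] grip 1.0037411019473677 F [ 0.9 -0.4  0.1]
world d [ 0.2754 -0.4697 -0.0417] rz total -33.43 tool now [-0.4378 -0.3237  0.0422]
-3.34 [-0.0418, -0.0349, 0.0042]
-3.34 [-0.0397, -0.0373, 0.0042]
-3.34 [-0.0375, -0.0395, 0.0042]
-3.34 [-0.0351, -0.0416, 0.0042]
-3.34 [-0.0326, -0.0436, 0.0042]
-3.34 [-0.03, -0.0454, 0.0042]
-3.34 [-0.0273, -0.0471, 0.0042]
-3.34 [-0.0245, -0.0486, 0.0042]
-3.34 [-0.0216, -0.05, 0.0042]
-3.34 [-0.0187, -0.0511, 0.0042]
```

```bash
python3 -m pendant '[[[0,0,-3.34],[-0.042,-0.035,0.003],-1],[[0,0,-3.34],[-0.040,-0.037,0.003],-1],[[0,0,-3.34],[-0.0375,-0.0395,0.003],-1],[[0,0,-3.34],[-0.035,-0.042,0.003],-1],[[0,0,-3.34],[-0.0325,-0.0435,0.003],-1],[[0,0,-3.34],[-0.03,-0.0455,0.003],-1],[[0,0,-3.34],[-0.027,-0.047,0.003],-1],[[0,0,-3.34],[-0.0245,-0.0485,0.003],-1]]' 15
python3 -m pendant '[[[0,0,-3.34],[-0.0215,-0.05,0.003],-1],[[0,0,-3.34],[-0.0185,-0.051,0.003],-1],[[0,0,0],[0,0,0],-1],[[0,0,0],[0,0,0],-1]]'
python3 -c "
from h import *
d=shot('wrist','w1');shot('top','t1')
plan([.5307,.1276,.18],100.3,1)"
```

```text
time: 1.15
position: [0.4537, 0.2079, 0.1984]
tool_rot: [-0.101, 3.14, 0.0]
ft_force: [0.2, 0.1, 0.1]
grip_width: 1.001
time: 1.65
position: [0.5019, 0.1131, 0.1923]
tool_rot: [0.28, -3.128, -0.001]
ft_force: [-0.2, 1.0, 0.3]
grip_width: 0.999
now [0.5017 0.1142 0.1925] yaw 100.4 q7 1.492 t 1.75 tilt [-4.e-04  5.e-04 -1.e+00] grip 0.9986490182136639 F [-0.9  1.1 -0.1]
world d [ 0.029   0.0134 -0.0125] rz total 0.1 tool now [-0.0309  0.0079  0.0124]
0.1 [-0.0309, 0.008, 0.0125]
```

View pics/w1.png

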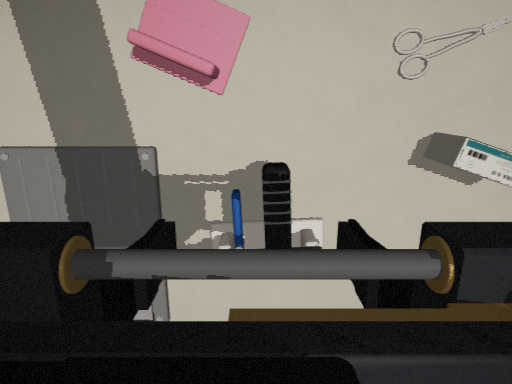

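The wrist view has the robot side at the top. The trigger runs from (237,192) to (239,245), the grip sides are at u=263–290, and the board's front corners are at (4,157) and (148,157).

Run:
```python
from h import *
d=load('w1');s=d['color'][:,:,::-1]
f=lambda u,v,z: ray(d,u,v,z)[:2].round(4)
cv2.imwrite('pics/w1c.png',cv2.convertScaleAbs(cv2.resize(s[140:250,0:320],None,fx=2.5,fy=2.5,interpolation=cv2.INTER_CUBIC),alpha=2))
hsv=cv2.cvtColor(s,cv2.COLOR_BGR2HSV); m=cv2.inRange(hsv,(100,120,40),(130,255,255))
n,l,st,ce=cv2.connectedComponentsWithStats(m)
for i in range(1,n):
    if st[i,4]>30:
        print(st[i]); vs,us=np.nonzero(l==i); r=cloud(d)[l==i]; print(r[:,2].min(),r[:,2].max())
        for v in range(vs.min(),vs.max()+1,8): k=us[vs==v]; print(v,k.min(),k.max(),f(k.mean(),v,.065))
print('grip tip', f(276,163,.06), 'sides', f(263,200,.068),f(290,200,.068))
g=cloud(d); print(g[200,276],g[180,276],g[230,276])
print(f(4,157,.012),f(148,157,.012),np.linalg.inv(d['world_to_cam'])[:3,:])
```

```text
[232 189  11  58 458]
0.0006401971372563819 0.35354245336900136
189 235 237 [0.5117 0.0945]
197 232 239 [0.5194 0.0953]
205 232 240 [0.527 0.097]
213 233 240 [0.5347 0.0988]
221 233 241 [0.5425 0.1005]
229 234 241 [0.5505 0.1023]
237 235 241 [0.5585 0.1041]
245 235 242 [0.5667 0.1059]
grip tip [0.4821 0.1267] sides [0.5169 0.1208] [0.5125 0.1453]
[0.5150363  0.13270526 0.06694942] [0.49622482 0.12897608 0.06758216] [0.54376051 0.13826272 0.06819414]
[ 0.535 -0.155] [ 0.5079 -0.0042] [[-0.17686468 -0.95082005 -0.25428353  0.43296036]
 [ 0.98423427 -0.1705088  -0.04700696  0.09887016]
 [ 0.00133759 -0.25858844  0.96598666  0.35354245]]
```

View pics/w1c.png

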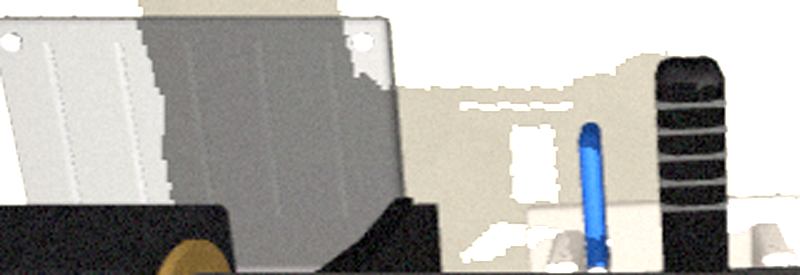

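```bash
python3 -c "
from h import *
plan([.5285,.1285,.037],100.8,1)"
```

```text
now [0.5017 0.1142 0.1925] yaw 100.4 q7 1.492 t 1.75 tilt [-4.e-04  5.e-04 -1.e+00] grip 0.9986490182136639 F [-0.9  1.1 -0.1]
world d [ 0.0268  0.0143 -0.1555] rz total -0.4 tool now [-0.029   0.0091  0.1554]
-0.4 [-0.029, 0.009, 0.1555]
```

```bash
python3 -m pendant '[[[0,0,-0.4],[-0.029,0.009,0.02],-1],[[0,0,0],[0,0,0.045],-1],[[0,0,0],[0,0,0.045],-1],[[0,0,0],[0,0,0.0455],-1],[[0,0,0],[0,0,0],-1],[[0,0,0],[0,0,0],-1]]' 15
python3 -c "
from h import *
plan([.5285,.1285,.037],100.8,1)
shot('scene','s2');shot('top','t2')
c=load('s2')['color'][:,:,::-1]
cv2.imwrite('pics/s2c.png',cv2.resize(c[120:240,140:270],None,fx=5,fy=5,interpolation=cv2.INTER_CUBIC))"
```

```text
time: 2.5
position: [0.5302, 0.1278, 0.0387]
tool_rot: [-0.294, 3.126, 0.001]
ft_force: [0.1, -0.1, 1.3]
grip_width: 1.001
now [0.5302 0.1278 0.0387] yaw 100.75 q7 1.554 t 2.5 tilt [ 2.e-03  9.e-04 -1.e+00] grip 1.0012638933938005 F [ 0.1 -0.1  1.3]
world d [-0.0017  0.0007 -0.0017] rz total -0.05 tool now [0.0015 0.001  0.0016]
-0.05 [0.0015, 0.001, 0.0017]
```

View pics/s2c.png

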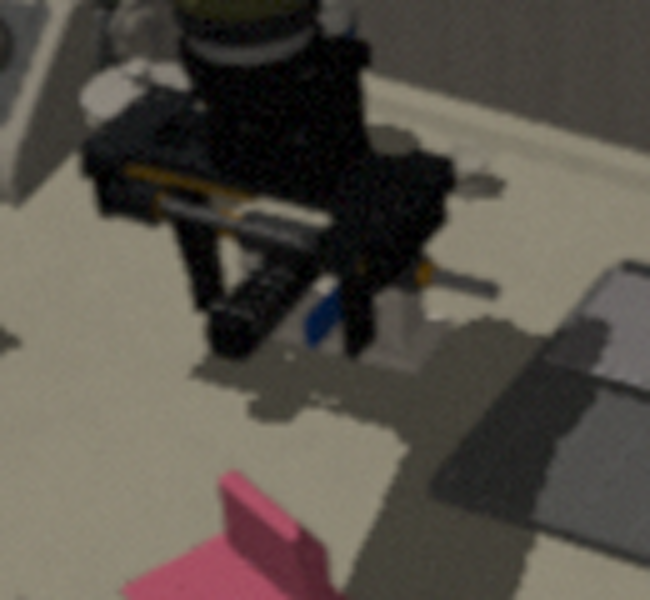

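The fingers straddle the grip and the trigger, so I'll squeeze.

```bash
python3 -m pendant '[[[0,0,0],[0,0,0],1],[[0,0,0],[0,0,0],1],[[0,0,0],[0,0,0],1],[[0,0,0],[0,0,0],1]]' 20
python3 -m pendant '[[[0,0,0],[0,0,0],1],[[0,0,0],[0,0,0],1],[[0,0,0],[0,0,0],1],[[0,0,0],[0,0,0],1]]' 20
python3 -c "
from h import *
plan([.5285,.1285,.037],100.8,1)
shot('scene','s3')
c=load('s3')['color'][:,:,::-1]
cv2.imwrite('pics/s3c.png',cv2.resize(c[120:240,140:270],None,fx=5,fy=5,interpolation=cv2.INTER_CUBIC))"
```

```text
time: 3.1
position: [0.5293, 0.1259, 0.0372]
tool_rot: [0.292, -3.128, 0.001]
ft_force: [0.2, -2.9, 0.6]
grip_width: 0.633
time: 3.6
position: [0.5287, 0.1292, 0.0371]
tool_rot: [0.295, -3.127, -0.004]
ft_force: [-0.9, 6.0, 0.4]
grip_width: 0.502
now [0.5287 0.1292 0.0371] yaw 100.78 q7 1.554 t 3.6 tilt [-5.0e-04  2.6e-03 -1.0e+00] grip 0.5021122261845671 F [-0.9  6.   0.4]
world d [-0.0002 -0.0007 -0.0001] rz total -0.02 tool now [ 0.0003 -0.0007  0.0001]
-0.02 [0.0003, -0.0007, 0.0001]
```

View pics/s3c.png

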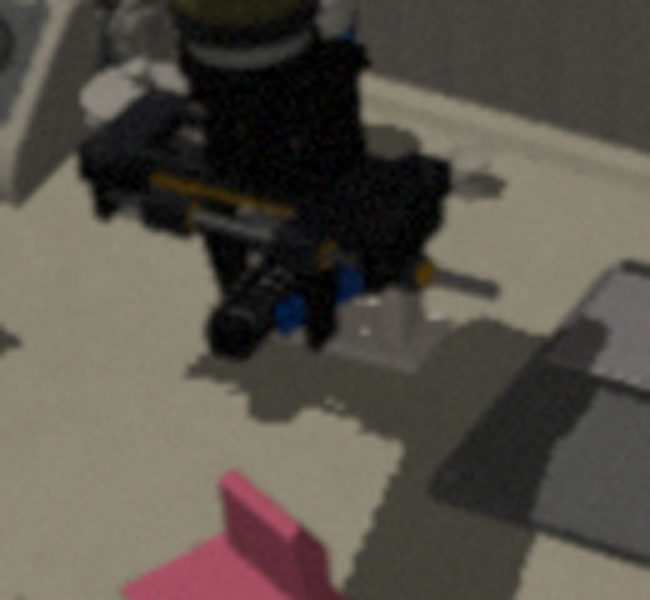

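```bash
python3 -m pendant '[[[0,0,0],[0,0,0],1],[[0,0,0],[0,0,0],1],[[0,0,0],[0,0,0],1],[[0,0,0],[0,0,0],1]]' 35
python3 -m pendant '[[[0,0,0],[0,0,0],1],[[0,0,0],[0,0,0],1],[[0,0,0],[0,0,0],1]]' 45
```

```text
time: 4.15
position: [0.5287, 0.1295, 0.0371]
tool_rot: [0.296, -3.127, -0.005]
ft_force: [-1.5, 5.7, 0.0]
grip_width: 0.496
time: 4.53
position: [0.5287, 0.1298, 0.0371]
tool_rot: [0.296, -3.128, -0.005]
ft_force: [-1.4, 6.5, 0.8]
grip_width: 0.49
```

```bash
python3 -m pendant '[[[0,0,0],[0,0,0],-1],[[0,0,0],[0,0,0],-1],[[0,0,0],[0,0,0],-1],[[0,0,0],[0,0,0],-1],[[0,0,0],[0,0,0],-1],[[0,0,0],[0,0,0],-1],[[0,0,0],[0,0,0],-1]]' 30
python3 -c "
from h import *
shot('scene','s4')
c=load('s4')['color'][:,:,::-1]
cv2.imwrite('pics/s4c.png',cv2.resize(c[120:240,140:270],None,fx=5,fy=5,interpolation=cv2.INTER_CUBIC))"
```

```text
time: 5.4
position: [0.5293, 0.1267, 0.0371]
tool_rot: [-0.292, 3.128, 0.0]
ft_force: [-0.1, -0.0, 0.0]
grip_width: 0.994
```

View pics/s4c.png

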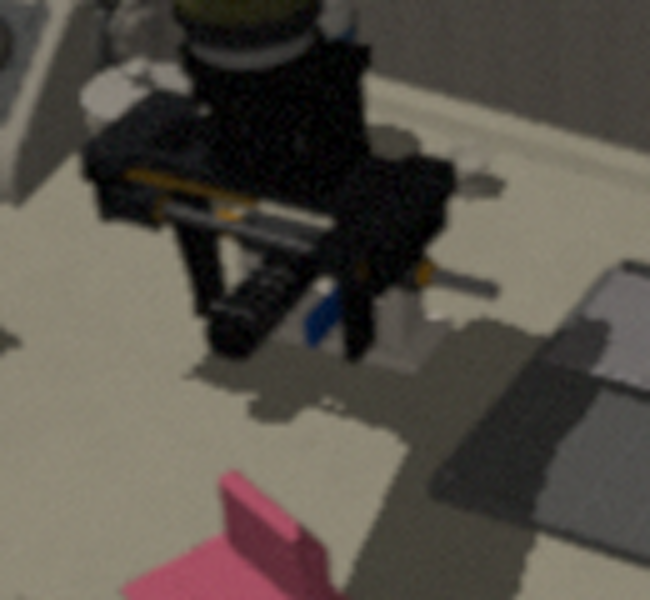

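```bash
python3 -m pendant '[[[0,0,0],[0,0,-0.05],-1],[[0,0,0],[0,0,-0.05],-1],[[0,0,0],[0,0,-0.05],-1],[[0,0,0],[0,0,0],-1]]'
python3 -c "
from h import *
plan([.48,-.30,.19],4,10)"
```

```text
time: 5.95
position: [0.5321, 0.1274, 0.1919]
tool_rot: [-0.291, 3.119, 0.004]
ft_force: [0.7, 0.5, 0.4]
grip_width: 0.999
now [0.5321 0.1274 0.1919] yaw 100.66 q7 1.507 t 5.95 tilt [ 0.0085  0.0034 -1.    ] grip 0.9993836800162839 F [0.7 0.5 0.4]
world d [-0.0521 -0.4274 -0.0019] rz total 96.66 tool now [ 0.1303 -0.4103 -0.    ]
9.67 [0.006, -0.0426, 0.0002]
9.67 [-0.0013, -0.043, 0.0002]
9.67 [-0.0085, -0.0422, 0.0002]
9.67 [-0.0155, -0.0402, 0.0002]
9.67 [-0.022, -0.037, 0.0002]
9.67 [-0.0279, -0.0328, 0.0002]
9.67 [-0.033, -0.0276, 0.0002]
9.67 [-0.0372, -0.0217, 0.0002]
9.67 [-0.0403, -0.0152, 0.0002]
9.67 [-0.0423, -0.0082, 0.0002]
```

```bash
python3 -m pendant '[[[0,0,9.67],[0.006,-0.0425,0],-1],[[0,0,9.67],[-0.0013,-0.043,0],-1],[[0,0,9.67],[-0.0085,-0.042,0],-1],[[0,0,9.67],[-0.0155,-0.04,0],-1],[[0,0,9.67],[-0.022,-0.037,0],-1],[[0,0,9.67],[-0.028,-0.033,0],-1],[[0,0,9.67],[-0.033,-0.0275,0],-1],[[0,0,9.67],[-0.037,-0.0215,0],-1]]'
python3 -m pendant '[[[0,0,9.67],[-0.04,-0.015,0],-1],[[0,0,9.67],[-0.0425,-0.008,0],-1],[[0,0,0],[0,0,0],-1],[[0,0,0],[0,0,0],-1]]'
python3 -c "
from h import *
plan([.481,-.352,.1],4,1)
shot('wrist','w5')"
```

```text
time: 6.95
position: [0.5452, -0.2178, 0.186]
tool_rot: [-1.733, -2.619, 0.001]
ft_force: [0.3, 0.1, 0.3]
grip_width: 0.996
time: 7.45
position: [0.5498, -0.3016, 0.1859]
tool_rot: [-2.141, -2.297, 0.0]
ft_force: [0.1, 0.5, -0.2]
grip_width: 1.0
now [ 0.5498 -0.3016  0.1859] yaw 4.03 q7 0.721 t 7.45 tilt [-0.0015  0.0013 -1.    ] grip 0.9995239550606759 F [ 0.1  0.5 -0.2]
world d [-0.0688 -0.0504 -0.0859] rz total 0.03 tool now [-0.0455 -0.072   0.0859]
0.03 [-0.0455, -0.0721, 0.0859]
```

View pics/w5.png

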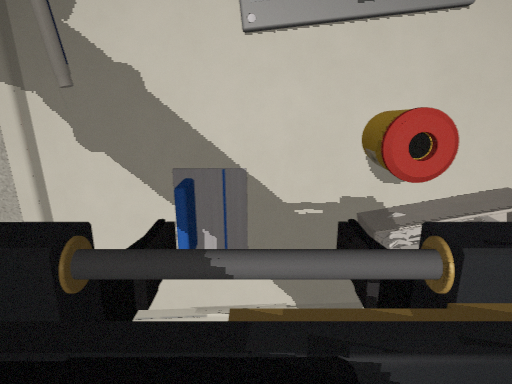

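The strip's plate corners are at (174,168) and (247,168), its line at u≈224 and its rib at u≈176–194. I'll refine its pose from this view.

```bash
sed -i 's|a=np.radians(y0+dy\*(i+1)/n)|a=np.radians(y0+dy*i/n)|' h.py
python3 - <<'E'
from h import *
d=load('w5');s=d['color'][:,:,::-1]
cv2.imwrite('pics/w5c.png',cv2.convertScaleAbs(cv2.resize(s[155:250,160:270],None,fx=6,fy=6,interpolation=cv2.INTER_CUBIC),alpha=1.5))
f=lambda u,v,z: ray(d,u,v,z)[:2].round(4)
print(f(174,168,.004),f(247,168,.004))
hsv=cv2.cvtColor(s,cv2.COLOR_BGR2HSV); m=cv2.inRange(hsv,(105,130,30),(128,255,255))
for v in range(172,248,8):
    k=np.nonzero(m[v,165:260])[0]+165; a=k[k<210]; b=k[k>=210]
    print(v,a.min() if len(a) else 0,a.max() if len(a) else 0,b.mean() if len(b) else 0, f(b.mean(),v,.004) if len(b) else '', f(a.min(),v,.05) if len(a) else '', f(a.max()+1,v,.05) if len(a) else '')
E
```

```text
[ 0.4612 -0.3062] [ 0.5398 -0.3007]
172 0 0 223.0 [ 0.5142 -0.3069]  
180 183 192 223.5 [ 0.5151 -0.3157] [ 0.481  -0.3073] [ 0.4904 -0.3067]
188 175 193 223.5 [ 0.5155 -0.3248] [ 0.4735 -0.3157] [ 0.4915 -0.3144]
196 175 193 224.0 [ 0.5164 -0.3338] [ 0.4735 -0.3236] [ 0.4917 -0.3223]
204 175 194 224.5 [ 0.5174 -0.3431] [ 0.4736 -0.3316] [ 0.4928 -0.3303]
212 176 194 224.5 [ 0.5178 -0.3524] [ 0.4746 -0.3397] [ 0.493  -0.3384]
220 177 195 224.5 [ 0.5182 -0.3619] [ 0.4756 -0.3479] [ 0.4941 -0.3466]
228 177 195 225.0 [ 0.5192 -0.3715] [ 0.4757 -0.3562] [ 0.4943 -0.3549]
236 178 196 225.5 [ 0.5202 -0.3812] [ 0.4767 -0.3646] [ 0.4955 -0.3633]
244 178 196 225.5 [ 0.5207 -0.3911] [ 0.4768 -0.3732] [ 0.4957 -0.3719]
```

View pics/w5c.png

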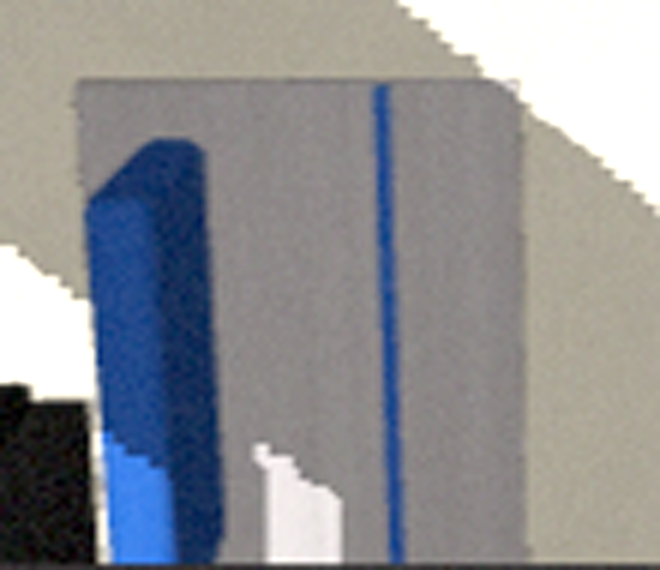

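```bash
python3 -c "
from h import *
plan([.481,-.3555,.05],4.2,2)"
```

```text
now [ 0.5502 -0.3009  0.1861] yaw 4.1 q7 0.72 t 7.5 tilt [-9.0e-04  1.6e-03 -1.0e+00] grip 1.0011009341892354 F [-0.6  0.4  0.2]
world d [-0.0692 -0.0546 -0.1361] rz total -0.1 tool now [-0.0497 -0.0728  0.1361]
-0.05 [-0.0248, -0.0364, 0.0681]
-0.05 [-0.0247, -0.0365, 0.0681]
```

```bash
python3 -m pendant '[[[0,0,-0.1],[-0.025,-0.0365,0.01],-1],[[0,0,0],[-0.025,-0.0365,0.03],-1],[[0,0,0],[0,0,0.05],-1],[[0,0,0],[0,0,0.04],-1],[[0,0,0],[0,0,0],-1],[[0,0,0],[0,0,0],-1]]' 50
python3 -c "
from h import *
plan([.481,-.3555,.010],4.2,1)
shot('scene','s6')
c=load('s6')['color'][:,:,::-1]
cv2.imwrite('pics/s6c.png',cv2.resize(c[200:320,280:420],None,fx=5,fy=5,interpolation=cv2.INTER_CUBIC))"
```

```text
time: 8.25
position: [0.482, -0.3573, 0.0585]
tool_rot: [2.138, 2.299, 0.001]
ft_force: [0.8, -0.3, 0.5]
grip_width: 1.0
now [ 0.482  -0.3573  0.0585] yaw 4.16 q7 0.92 t 8.25 tilt [ 1.9e-03 -7.0e-04 -1.0e+00] grip 1.0000028790213475 F [ 0.8 -0.3  0.5]
world d [-0.001   0.0018 -0.0485] rz total -0.04 tool now [ 0.0019 -0.0009  0.0485]
-0.04 [0.0019, -0.0009, 0.0485]
```

View pics/s6c.png

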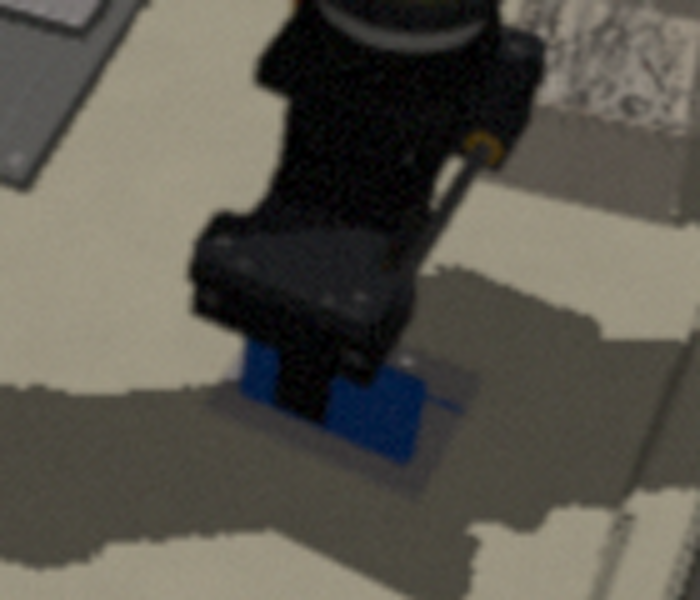

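```bash
python3 -m pendant '[[[0,0,0],[0.002,-0.001,0.024],-1],[[0,0,0],[0,0,0.024],-1],[[0,0,0],[0,0,0],-1],[[0,0,0],[0,0,0],-1]]' 50
python3 -m pendant '[[[0,0,0],[0,0,0],1],[[0,0,0],[0,0,0],1],[[0,0,0],[0,0,0],1],[[0,0,0],[0,0,0],1],[[0,0,0],[0,0,0],1],[[0,0,0],[0,0,0],1],[[0,0,0],[0,0,0],1]]' 50
python3 -c "
from h import *
plan([.481,-.3555,.010],4.2,1)"
```

```text
time: 8.8
position: [0.4808, -0.3564, 0.011]
tool_rot: [2.139, 2.297, 0.001]
ft_force: [0.7, -0.4, 0.8]
grip_width: 1.0
time: 9.68
position: [0.4796, -0.3556, 0.009]
tool_rot: [-2.141, -2.299, -0.0]
ft_force: [0.6, -0.5, 0.1]
grip_width: 0.285
now [ 0.4796 -0.3556  0.009 ] yaw 4.07 q7 0.954 t 9.675 tilt [ 0.e+00  1.e-04 -1.e+00] grip 0.28521137405961655 F [ 0.6 -0.5  0.1]
world d [0.0014 0.0001 0.001 ] rz total -0.13 tool now [ 0.      0.0015 -0.001 ]
-0.13 [0.0, 0.0015, -0.001]
```

```bash
python3 -m pendant '[[[0,0,0],[0,0,0],1],[[0,0,0],[0,0,0],1],[[0,0,0],[0,0,0],1],[[0,0,0],[0,0,0],1],[[0,0,0],[0,0,0],1]]' 50
python3 -m pendant '[[[0,0,0],[0,0,-0.04],1],[[0,0,0],[0,0,-0.04],1],[[0,0,0],[0,0,-0.04],1],[[0,0,0],[0,0,0],1],[[0,0,0],[0,0,0],1]]' 50
python3 -c "
from h import *
plan([.5,-.1,.13],10.1,6)
shot('wrist','w7'); shot('scene','s7')"
```

```text
time: 10.3
position: [0.4796, -0.3556, 0.009]
tool_rot: [2.141, 2.299, 0.0]
ft_force: [0.4, -0.0, -0.3]
grip_width: 0.133
time: 10.92
position: [0.4791, -0.355, 0.1282]
tool_rot: [-2.14, -2.298, -0.0]
ft_force: [-0.1, 0.4, -1.1]
grip_width: 0.136
now [ 0.4791 -0.355   0.1282] yaw 4.08 q7 0.87 t 10.925 tilt [-9.e-04  1.e-03 -1.e+00] grip 0.1359140839106713 F [-0.1  0.4 -1.1]
world d [0.0209 0.255  0.0018] rz total -6.02 tool now [ 0.2529  0.039  -0.0015]
-1.0 [0.0422, 0.0065, -0.0003]
-1.0 [0.042, 0.0072, -0.0003]
-1.0 [0.0419, 0.008, -0.0003]
-1.0 [0.0418, 0.0087, -0.0003]
-1.0 [0.0416, 0.0094, -0.0003]
-1.0 [0.0414, 0.0102, -0.0003]
```

View pics/w7.png

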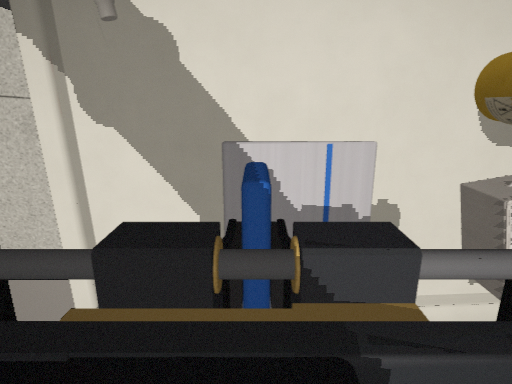

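View pics/s7.png

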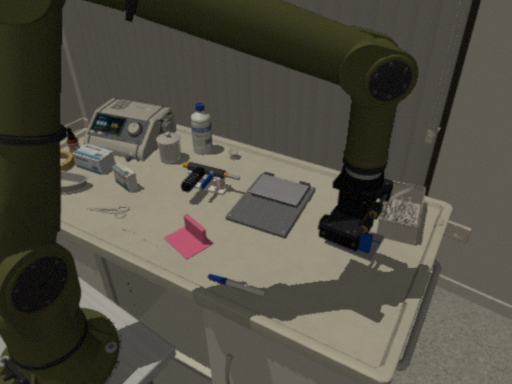

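Gripped (opening 11.8 mm) and lifted level. In the wrist view the plate edge is at v≈142 from u=223 to 375, and the line is at u≈327. Next is the strip's pose in the tool frame.

```bash
cat >> h.py <<'E'
def strip_in_tool(f,s):
    d=load(f); M=R.from_rotvec(s['tool_rot']).as_matrix(); p=s['position']
    z=p[2]-.005
    t=lambda u,v:(M.T@(ray(d,u,v,z)-p)).round(4)
    return d,t
E
python3 - <<'E'
from h import *
s=monitor.get_state(); d,t=strip_in_tool('w7',s)
c=d['color'][:,:,::-1]
cv2.imwrite('pics/w7c.png',cv2.resize(c[130:245,210:385],None,fx=4.5,fy=4.5,interpolation=cv2.INTER_CUBIC))
print('edge',t(223,141.5),t(375,141.5))
hsv=cv2.cvtColor(c,cv2.COLOR_BGR2HSV); m=cv2.inRange(hsv,(105,130,30),(128,255,255))
L=[]
for v in range(146,220,6):
    k=np.nonzero(m[v,300:350])[0]+300
    if len(k): L.append(t(k.mean(),v)); print(v,k.mean(),L[-1])
g=c.astype(float).sum(2)
for v in range(146,200,12):
    row=g[v]; print(v,'tongue', [int(x) for x in row[366:384]])
E
```

```text
edge [ 0.0497 -0.0163  0.0051] [0.0496 0.0619 0.0049]
146 329.0 [0.0473 0.0383 0.005 ]
152 329.0 [0.0442 0.0385 0.005 ]
158 328.5 [0.0411 0.0384 0.005 ]
164 328.0 [0.0379 0.0384 0.005 ]
170 328.0 [0.0347 0.0385 0.005 ]
176 327.5 [0.0315 0.0385 0.005 ]
182 327.0 [0.0282 0.0384 0.005 ]
188 327.0 [0.0249 0.0386 0.005 ]
194 326.5 [0.0216 0.0385 0.0049]
200 326.0 [0.0182 0.0384 0.0049]
206 326.0 [0.0148 0.0386 0.0049]
212 325.5 [0.0114 0.0385 0.0049]
218 325.0 [0.0079 0.0384 0.0049]
146 tongue [539, 535, 535, 535, 527, 535, 532, 533, 533, 511, 484, 556, 607, 605, 612, 609, 608, 608]
158 tongue [538, 537, 536, 532, 528, 533, 532, 532, 514, 510, 581, 613, 612, 605, 606, 610, 606, 607]
170 tongue [533, 529, 527, 529, 531, 534, 531, 514, 509, 583, 614, 612, 610, 612, 609, 609, 612, 611]
182 tongue [531, 531, 526, 532, 532, 530, 509, 527, 613, 610, 609, 612, 610, 609, 609, 613, 612, 613]
194 tongue [529, 528, 531, 530, 530, 500, 527, 614, 611, 612, 614, 612, 614, 612, 608, 609, 614, 609]
```

View pics/w7c.png

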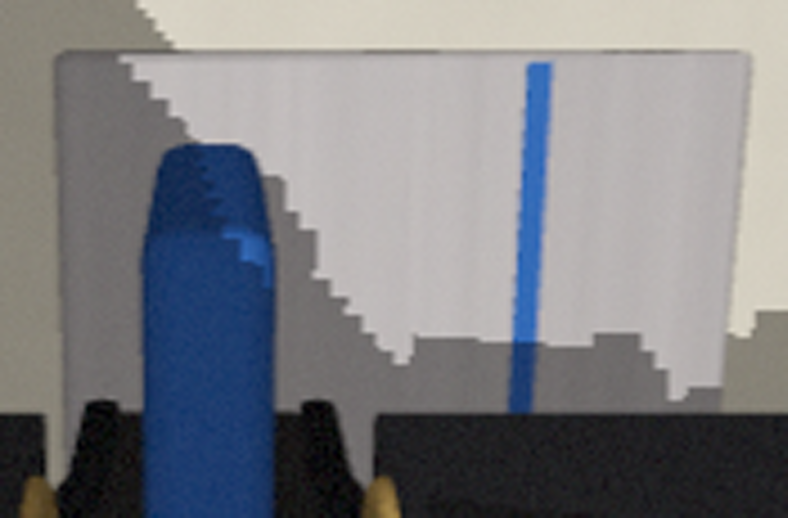

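```bash
python3 -m pendant '[[[0,0,-1],[0.0445,0.0065,0],1],[[0,0,-1],[0.0445,0.0075,0],1],[[0,0,-1],[0.044,0.008,0],1],[[0,0,-1],[0.044,0.009,0],1],[[0,0,-1],[0.044,0.0095,0],1],[[0,0,-1],[0.044,0.0105,0],1],[[0,0,0],[0,0,0],1],[[0,0,0],[0,0,0],1]]' 50
python3 -c "
from h import *
plan([.5014,-.0865,.13],10.1,1)
shot('wrist','w8'); shot('top','t8'); shot('scene','s8')"
```

```text
time: 12.02
position: [0.4992, -0.087, 0.1282]
tool_rot: [-2.018, -2.407, 0.003]
ft_force: [-0.1, -0.3, -1.4]
grip_width: 0.133
now [ 0.4992 -0.087   0.1282] yaw 10.06 q7 0.352 t 12.025 tilt [-1.7e-03 -8.0e-04 -1.0e+00] grip 0.13320687453228244 F [-0.1 -0.3 -1.4]
world d [0.0022 0.0005 0.0018] rz total -0.04 tool now [ 0.0001  0.0022 -0.0018]
-0.04 [0.0001, 0.0022, -0.0018]
```

View pics/w8.png

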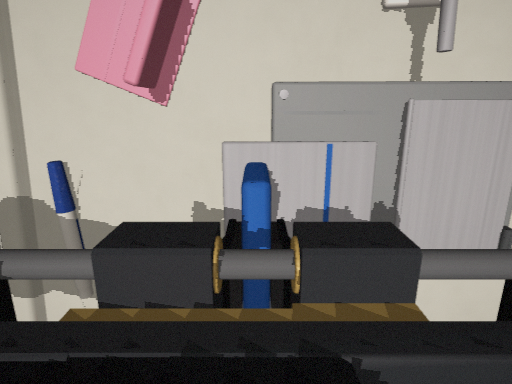

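View pics/s8.png

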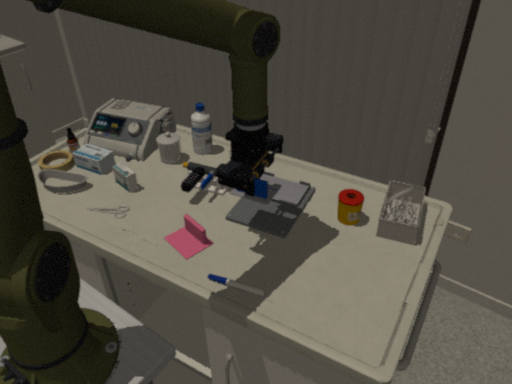

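The wrist view shows the board's left-front corner at (272,83) and the plate's front edge from (407,100) to (398,215). I'll measure the plate relative to the tool.

Run:
```python
from h import *
s=monitor.get_state(); d=load('w8'); M=R.from_rotvec(s['tool_rot']).as_matrix(); p=s['position']
c=d['color'][:,:,::-1]
a=cv2.resize(c[75:250,260:512],None,fx=3.1,fy=3.1,interpolation=cv2.INTER_CUBIC);cv2.imwrite('pics/w8c.png',a)
g=cv2.GaussianBlur(c,(3,3),0).astype(float).sum(2)
t=lambda u,v,z:(M.T@(ray(d,u,v,z)-p))[:2].round(4)
print('plate front edge (rows)')
P=[]
for v in range(108,222,8):
    gr=np.diff(g[v,385:425]); k=np.argmax(gr)
    print(v,385+k+.5, gr[k].round(), t(385+k+.5,v,.023),[int(x) for x in g[v,392:414:2]])
    P.append(t(385+k+.5,v,.023))
P=np.array(P); print('edge slope deg',np.degrees(np.polyfit(P[:,0],P[:,1],1)[0]))
print('board left side')
B=[]
for u in range(290,500,20):
    gr=np.diff(g[70:95,u]); k=np.argmin(gr); B.append(t(u,70+k+.5,.012)); print(u,70+k+.5,gr[k],B[-1])
B=np.array(B); print('slope',np.degrees(np.polyfit(B[:,1],B[:,0],1)[0]))
print('plate left side'); B=[]
for u in range(415,500,15):
    gr=np.diff(g[90:112,u]); k=np.argmax(gr); B.append(t(u,90+k+.5,.023)); print(u,90+k+.5,gr[k],B[-1])
print('board front')
for v in range(90,140,8):
    gr=np.diff(g[v,262:285]); k=np.argmin(gr); print(v,262+k+.5,gr[k],t(262+k+.5,v,.012))
```

```text
plate front edge (rows)
108 407.5 85.0 [0.0665 0.1208] [426, 425, 428, 425, 423, 411, 270, 240, 370, 502, 472]
116 407.5 84.0 [0.0602 0.1215] [426, 426, 424, 425, 413, 268, 232, 281, 445, 501, 466]
124 406.5 86.0 [0.0539 0.1215] [428, 426, 426, 425, 421, 331, 236, 351, 493, 476, 481]
132 405.5 82.0 [0.0475 0.1214] [428, 429, 429, 423, 333, 233, 276, 431, 500, 470, 496]
140 404.5 85.0 [0.0411 0.1214] [428, 427, 427, 426, 352, 237, 340, 485, 480, 484, 498]
148 403.5 87.0 [0.0345 0.1214] [429, 427, 426, 350, 235, 265, 419, 500, 486, 495, 498]
156 402.5 87.0 [0.0279 0.1213] [426, 427, 409, 321, 235, 325, 476, 486, 488, 498, 498]
164 401.5 91.0 [0.0211 0.1213] [428, 427, 399, 262, 248, 406, 498, 477, 493, 500, 502]
172 400.5 91.0 [0.0143 0.1213] [428, 400, 262, 235, 309, 469, 486, 480, 498, 500, 501]
180 399.5 90.0 [0.0074 0.1212] [429, 413, 269, 243, 392, 489, 462, 488, 501, 500, 502]
188 398.5 91.0 [0.0004 0.1212] [412, 268, 235, 294, 459, 489, 480, 502, 502, 499, 504]
196 397.5 88.0 [-0.0067  0.1212] [411, 268, 237, 367, 486, 474, 495, 502, 501, 501, 506]
204 396.5 83.0 [-0.0139  0.121
[... 391 characters left out ...]
4.0 [0.088  0.0763]
370 80.5 -85.0 [0.088  0.0925]
390 80.5 -100.0 [0.088  0.1088]
410 78.5 -48.0 [0.0896 0.1249]
430 80.5 -97.0 [0.0881 0.1414]
450 80.5 -109.0 [0.0881 0.1577]
470 80.5 -121.0 [0.0881 0.1739]
490 80.5 -107.0 [0.0881 0.1902]
slope 0.3642654698477873
plate left side
415 99.5 27.0 [0.073  0.1259]
430 99.5 37.0 [0.073  0.1378]
445 99.5 47.0 [0.0731 0.1497]
460 99.5 54.0 [0.0731 0.1616]
475 99.5 56.0 [0.0731 0.1735]
490 99.5 49.0 [0.0731 0.1854]
board front
90 270.5 -102.0 [0.0805 0.0116]
98 270.5 -99.0 [0.0741 0.0117]
106 270.5 -99.0 [0.0677 0.0118]
114 270.5 -102.0 [0.0613 0.0119]
122 270.5 -111.0 [0.0547 0.0119]
130 270.5 -116.0 [0.0481 0.012 ]
138 270.5 -107.0 [0.0413 0.0121]
```

View pics/w8c.png

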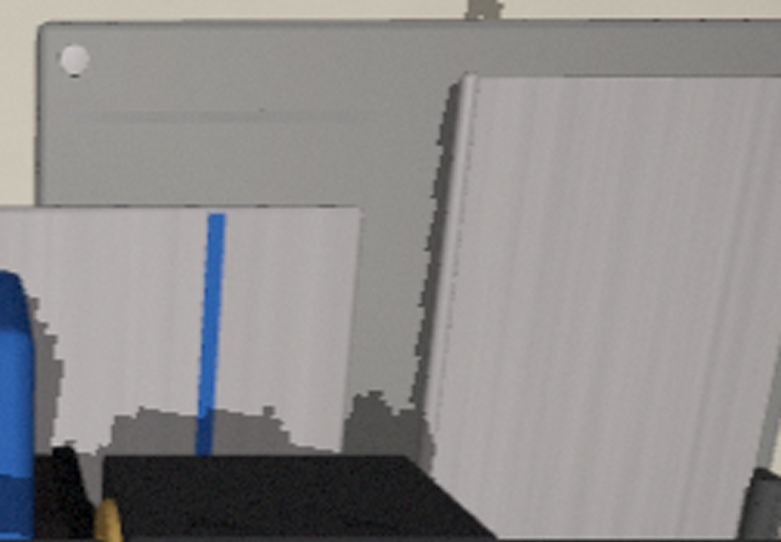

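```bash
python3 -m pendant '[[[0,0,0],[0.0035,0.018,0.02],1],[[0,0,0],[0,0.018,0.025],1],[[0,0,0],[0,0,0.03],1],[[0,0,0],[0,0,0.024],1],[[0,0,0],[0,0,0],1],[[0,0,0],[0,0,0],1]]' 50
python3 - <<'E'
from h import *
plan([.5014,-.0865,.13],10.1,1)
d=shot('wrist','w9'); shot('scene','s9')
c=d['color'][:,:,::-1]
cv2.imwrite('pics/w9c.png',cv2.resize(c[75:250,200:460],None,fx=3,fy=3,interpolation=cv2.INTER_CUBIC))
E
```

```text
time: 12.92
position: [0.5354, -0.0775, 0.0309]
tool_rot: [2.019, 2.406, 0.001]
ft_force: [1.0, -0.1, -0.6]
grip_width: 0.133
now [ 0.5354 -0.0775  0.0309] yaw 9.99 q7 0.447 t 12.925 tilt [ 1.2e-03 -3.0e-04 -1.0e+00] grip 0.13329812030739238 F [ 1.  -0.1 -0.6]
world d [-0.034  -0.009   0.0991] rz total -0.11 tool now [-0.003  -0.0349 -0.0991]
-0.11 [-0.0029, -0.035, -0.0991]
```

View pics/w9c.png

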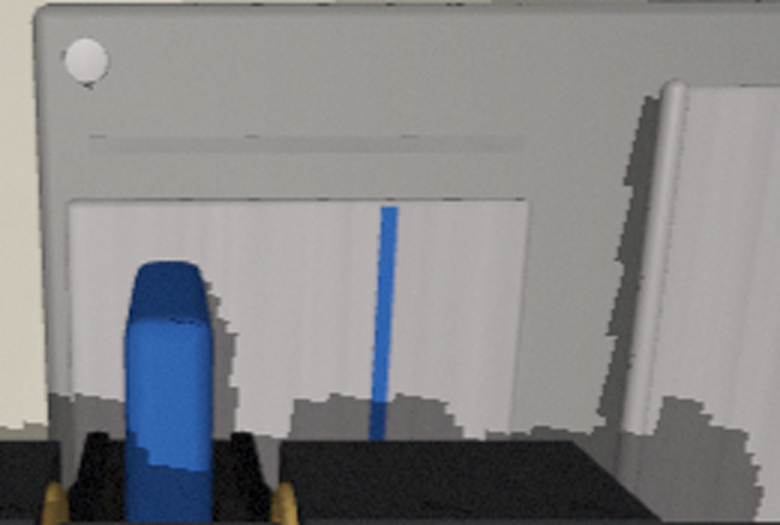

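```bash
python3 -m pendant '[[[0,0,0],[0,0,0.005],1],[[0,0,0],[0,0,0.005],1],[[0,0,0],[0,0,0],1],[[0,0,0],[0,0,0],1]]' 50
cat >> h.py <<'E'
def meas(f,zs,zp=.023):
    s=monitor.get_state(); d=shot('wrist',f); M=R.from_rotvec(s['tool_rot']).as_matrix(); p=s['position']
    c=d['color'][:,:,::-1]; cv2.imwrite('pics/'+f+'c.png',cv2.resize(c[75:250,200:460],None,fx=3,fy=3,interpolation=cv2.INTER_CUBIC))
    g=cv2.GaussianBlur(c,(3,3),0).astype(float).sum(2)
    hsv=cv2.cvtColor(c,cv2.COLOR_BGR2HSV); m=cv2.inRange(hsv,(105,130,30),(128,255,255))
    t=lambda u,v,z:(M.T@(ray(d,u,v,z)-p))[:2]
    L=[];E=[]
    for v in range(148,206,6):
        k=np.nonzero(m[v,310:345])[0]+310
        if len(k): L.append(t(k.mean(),v,zs))
    for v in range(108,206,8):
        w=g[v,345:430]; gr=np.diff(w); k=np.argmax(gr); E.append(np.r_[v,345+k+.5,t(345+k+.5,v,zp)])
    L=np.array(L);E=np.array(E); print('line x..y',L.round(4).tolist() if len(L) else None); print('edge',E.round(4).tolist())
    for u in (235,250,300,330,350):
        gr=np.diff(g[120:160,u]); k=np.argmax(gr); print('strip side',u,120.5+k,t(u,120.5+k,zs).round(4))
    for u in (410,425,440,455):
        gr=np.diff(g[90:115,u]); k=np.argmax(gr); print('plate side',u,90.5+k,t(u,90.5+k,zp).round(4))
    for u in (240,280,320,360,400):
        gr=np.diff(g[60:90,u]); k=np.argmin(gr); print('board side',u,60.5+k,t(u,60.5+k,.012).round(4))
    print('TCP',p.round(4),'F',s['ft_force'].round(1),'t',s['time'])
E
python3 -c "
from h import *
meas('w10',.016)"
```

```text
time: 13.52
position: [0.5352, -0.0766, 0.021]
tool_rot: [2.018, 2.408, 0.002]
ft_force: [-1.2, -0.2, 6.7]
grip_width: 0.132
line x..y [[0.0466, 0.0377], [0.0435, 0.0378], [0.0404, 0.0377], [0.0372, 0.0377], [0.034, 0.0378], [0.0308, 0.0378], [0.0275, 0.0377], [0.0242, 0.0379], [0.0209, 0.0378], [0.0176, 0.0377]]
edge [[108.0, 356.5, 0.0667, 0.0481], [116.0, 428.5, 0.0629, 0.0831], [124.0, 428.5, 0.0591, 0.0836], [132.0, 427.5, 0.0553, 0.0836], [140.0, 426.5, 0.0514, 0.0836], [148.0, 426.5, 0.0475, 0.0842], [156.0, 424.5, 0.0435, 0.0837], [164.0, 423.5, 0.0395, 0.0838], [172.0, 422.5, 0.0354, 0.0838], [180.0, 421.5, 0.0313, 0.0838], [188.0, 420.5, 0.0271, 0.0839], [196.0, 419.5, 0.0229, 0.0839], [204.0, 418.5, 0.0186, 0.0839]]
strip side 235 142.5 [ 0.0495 -0.0107]
strip side 250 142.5 [ 0.0495 -0.003 ]
strip side 300 142.5 [0.0495 0.0226]
strip side 330 141.5 [0.05  0.038]
strip side 350 141.5 [0.0499 0.0482]
plate side 410 103.5 [0.0687 0.0734]
plate side 425 112.5 [0.0646 0.0812]
plate side 440 106.5 [0.0673 0.0879]
plate side 455 106.5 [0.0673 0.0951]
board side 240 75.5 [ 0.0823 -0.0079]
board side 280 75.5 [0.0823 0.0121]
board side 320 75.5 [0.0822 0.032 ]
board side 360 75.5 [0.0822 0.0519]
board side 400 75.5 [0.0822 0.0719]
TCP [ 0.5352 -0.0766  0.021 ] F [-1.2 -0.2  6.7] t 13.525
```

View pics/w10c.png

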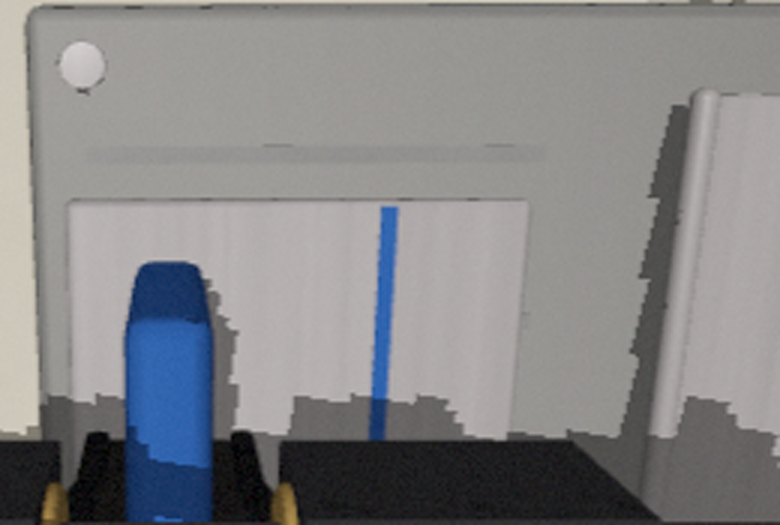

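```bash
python3 -m pendant '[[[0,0,0],[-0.0012,0.005,-0.001],1],[[0,0,0],[-0.0012,0.005,0],1],[[0,0,0],[0,0,0],1],[[0,0,0],[0,0,0],1]]' 50
sed -i 's/345:430/345:450/' h.py
python3 -c "
from h import *
meas('w11',.016)"
```

```text
time: 14.08
position: [0.5453, -0.0774, 0.0211]
tool_rot: [2.018, 2.407, 0.0]
ft_force: [0.9, -0.8, -0.7]
grip_width: 0.133
line x..y [[0.0466, 0.0376], [0.0435, 0.0378], [0.0404, 0.0377], [0.0372, 0.0376], [0.034, 0.0378], [0.0308, 0.0377], [0.0276, 0.0376], [0.0243, 0.0378], [0.0209, 0.0377], [0.0176, 0.0376]]
edge [[108.0, 410.5, 0.0667, 0.0738], [116.0, 409.5, 0.0629, 0.0738], [124.0, 408.5, 0.0592, 0.0738], [132.0, 407.5, 0.0553, 0.0738], [140.0, 406.5, 0.0515, 0.0738], [148.0, 405.5, 0.0476, 0.0737], [156.0, 404.5, 0.0436, 0.0737], [164.0, 404.5, 0.0396, 0.0742], [172.0, 403.5, 0.0355, 0.0742], [180.0, 402.5, 0.0313, 0.0741], [188.0, 401.5, 0.0272, 0.0741], [196.0, 400.5, 0.0229, 0.0741], [204.0, 399.5, 0.0186, 0.0741]]
strip side 235 142.5 [ 0.0495 -0.0108]
strip side 250 142.5 [ 0.0495 -0.0031]
strip side 300 142.5 [0.0495 0.0226]
strip side 330 141.5 [0.05   0.0379]
strip side 350 141.5 [0.05   0.0481]
plate side 410 109.5 [0.066  0.0737]
plate side 425 101.5 [0.0697 0.0804]
plate side 440 100.5 [0.0701 0.0874]
plate side 455 100.5 [0.0701 0.0946]
board side 240 70.5 [ 0.0846 -0.0079]
board side 280 70.5 [0.0846 0.012 ]
board side 320 70.5 [0.0846 0.0318]
board side 360 70.5 [0.0846 0.0517]
board side 400 69.5 [0.085  0.0715]
TCP [ 0.5453 -0.0774  0.0211] F [ 0.9 -0.8 -0.7] t 14.075
```

View pics/w11c.png

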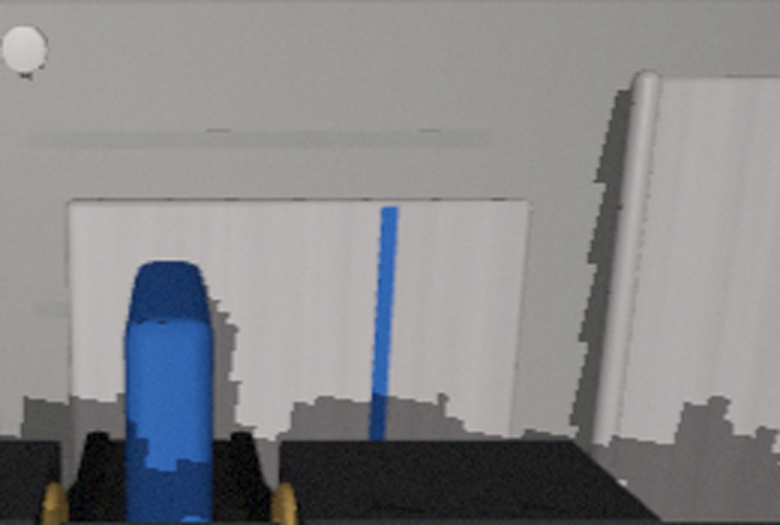

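```bash
python3 -m pendant '[[[0,0,-0.25],[0,0.005,0.0003],1],[[0,0,0],[0,0.006,0],1],[[0,0,0],[0,0.006,0],1],[[0,0,0],[0,0.006,0],1],[[0,0,0],[0,0,0],1],[[0,0,0],[0,0,0],1]]' 50
python3 -c "
from h import *
meas('w12',.016)"
```

```text
time: 14.88
position: [0.5683, -0.0733, 0.021]
tool_rot: [2.012, 2.411, 0.001]
ft_force: [0.8, -0.1, 2.6]
grip_width: 0.134
line x..y [[0.0466, 0.0376], [0.0435, 0.0378], [0.0404, 0.0377], [0.0372, 0.0376], [0.034, 0.0378], [0.0308, 0.0377], [0.0275, 0.0376], [0.0242, 0.0378], [0.0209, 0.0377], [0.0175, 0.0377]]
edge [[108.0, 362.5, 0.0667, 0.0509], [116.0, 361.5, 0.0629, 0.0508], [124.0, 361.5, 0.0592, 0.0511], [132.0, 360.5, 0.0553, 0.0509], [140.0, 359.5, 0.0515, 0.0507], [148.0, 359.5, 0.0475, 0.0511], [156.0, 358.5, 0.0436, 0.0509], [164.0, 358.5, 0.0395, 0.0512], [172.0, 357.5, 0.0355, 0.051], [180.0, 356.5, 0.0313, 0.0509], [188.0, 356.5, 0.0272, 0.0512], [196.0, 356.5, 0.0229, 0.0515], [204.0, 354.5, 0.0186, 0.0509]]
strip side 235 142.5 [ 0.0495 -0.0107]
strip side 250 142.5 [ 0.0495 -0.003 ]
strip side 300 142.5 [0.0495 0.0226]
strip side 330 141.5 [0.05   0.0379]
strip side 350 141.5 [0.0499 0.0482]
plate side 410 101.5 [0.0696 0.0733]
plate side 425 101.5 [0.0696 0.0804]
plate side 440 101.5 [0.0696 0.0876]
plate side 455 101.5 [0.0696 0.0947]
board side 240 70.5 [ 0.0846 -0.0079]
board side 280 70.5 [0.0846 0.012 ]
board side 320 70.5 [0.0846 0.0318]
board side 360 70.5 [0.0846 0.0517]
board side 400 70.5 [0.0846 0.0716]
TCP [ 0.5683 -0.0733  0.021 ] F [ 0.8 -0.1  2.6] t 14.875
```

View pics/w12c.png

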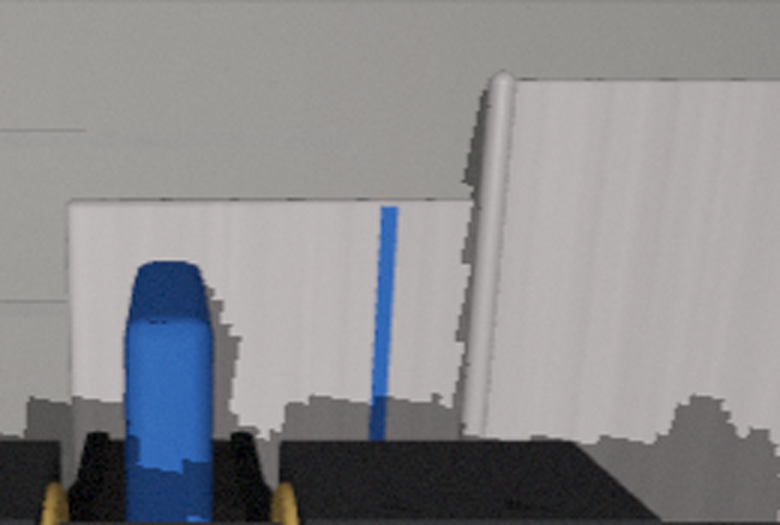

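```bash
python3 -m pendant '[[[0,0,0],[0,0.0045,0],1],[[0,0,0],[0,0.0045,0],1],[[0,0,0],[0,0.0043,0],1],[[0,0,0],[0,0,0.001],1],[[0,0,0],[0,0,0],1],[[0,0,0],[0,0,0],1]]' 50
sed -i 's/310:345/300:345/; s/345:450/320:450/' h.py
python3 -c "
from h import *
meas('w13',.016)"
```

```text
time: 15.68
position: [0.5799, -0.0712, 0.021]
tool_rot: [-2.012, -2.41, 0.001]
ft_force: [-7.0, -0.8, 14.3]
grip_width: 0.134
line x..y [[0.0466, 0.0427], [0.0435, 0.0429], [0.0404, 0.0432], [0.0372, 0.0428], [0.034, 0.043], [0.0308, 0.043], [0.0275, 0.0432], [0.0242, 0.0431], [0.0209, 0.0431], [0.0176, 0.043]]
edge [[108.0, 363.5, 0.0666, 0.0514], [116.0, 362.5, 0.0629, 0.0512], [124.0, 361.5, 0.0591, 0.0511], [132.0, 361.5, 0.0553, 0.0514], [140.0, 361.5, 0.0515, 0.0517], [148.0, 360.5, 0.0475, 0.0515], [156.0, 359.5, 0.0436, 0.0514], [164.0, 355.5, 0.0395, 0.0497], [172.0, 359.5, 0.0355, 0.052], [180.0, 358.5, 0.0313, 0.0519], [188.0, 358.5, 0.0272, 0.0522], [196.0, 358.5, 0.0229, 0.0525], [204.0, 356.5, 0.0186, 0.0518]]
strip side 235 142.5 [ 0.0495 -0.0107]
strip side 250 142.5 [ 0.0495 -0.003 ]
strip side 300 142.5 [0.0494 0.0226]
strip side 330 141.5 [0.0499 0.0379]
strip side 350 121.5 [0.06   0.0474]
plate side 410 101.5 [0.0696 0.0732]
plate side 425 101.5 [0.0696 0.0804]
plate side 440 101.5 [0.0696 0.0875]
plate side 455 101.5 [0.0696 0.0946]
board side 240 70.5 [ 0.0846 -0.0079]
board side 280 70.5 [0.0846 0.012 ]
board side 320 70.5 [0.0846 0.0318]
board side 360 69.5 [0.085  0.0517]
board side 400 70.5 [0.0845 0.0715]
TCP [ 0.5799 -0.0712  0.021 ] F [-7.  -0.8 14.3] t 15.675
```

View pics/w13c.png

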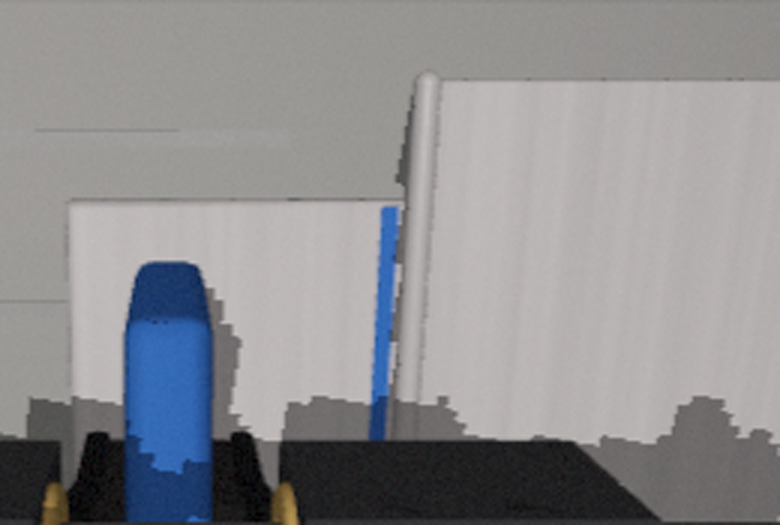

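Run:
```python
from h import *
d=load('w13'); c=d['color'][:,:,::-1]
cv2.imwrite('pics/w13d.png',cv2.resize(c[95:225,310:360],None,fx=12,fy=4.5,interpolation=cv2.INTER_NEAREST))
s=monitor.get_state(); M=R.from_rotvec(s['tool_rot']).as_matrix(); p=s['position']
for v in (110,150,160,170,180,190,200):
    print(v,c[v,320:345].astype(int).sum(1).tolist())
for v,u in ((110,338),(150,334)):
  for z in (.020,.0215,.023,.025): print(v,z,(M.T@(ray(d,u,v,z)-p))[:2].round(4))
```

```text
110 [454, 452, 448, 453, 451, 452, 450, 452, 446, 449, 449, 448, 452, 452, 442, 450, 392, 241, 352, 466, 502, 550, 579, 539, 505]
150 [556, 553, 549, 549, 550, 549, 515, 385, 346, 340, 344, 346, 353, 323, 312, 357, 440, 492, 525, 542, 545, 516, 475, 457, 498]
160 [550, 557, 553, 551, 551, 519, 401, 344, 346, 343, 309, 228, 296, 304, 329, 423, 470, 514, 540, 541, 524, 491, 450, 486, 542]
170 [552, 554, 554, 553, 555, 498, 319, 346, 350, 336, 363, 470, 477, 317, 389, 457, 501, 533, 541, 532, 503, 466, 482, 539, 536]
180 [551, 549, 557, 551, 524, 422, 335, 338, 341, 328, 335, 302, 318, 347, 438, 490, 518, 538, 532, 514, 476, 431, 473, 535, 535]
190 [557, 557, 556, 555, 508, 335, 329, 341, 329, 356, 463, 493, 390, 422, 475, 507, 531, 536, 525, 493, 443, 472, 535, 542, 544]
200 [558, 554, 552, 505, 350, 341, 342, 328, 340, 454, 484, 293, 344, 453, 504, 531, 538, 532, 500, 458, 478, 540, 537, 539, 548]
110 0.02 [0.0657 0.04  ]
110 0.0215 [0.0657 0.0397]
110 0.023 [0.0657 0.0393]
110 0.025 [0.0658 0.0388]
150 0.02 [0.0461 0.0393]
150 0.0215 [0.0464 0.0389]
150 0.023 [0.0466 0.0385]
150 0.025 [0.0468 0.0381]
```

View pics/w13d.png

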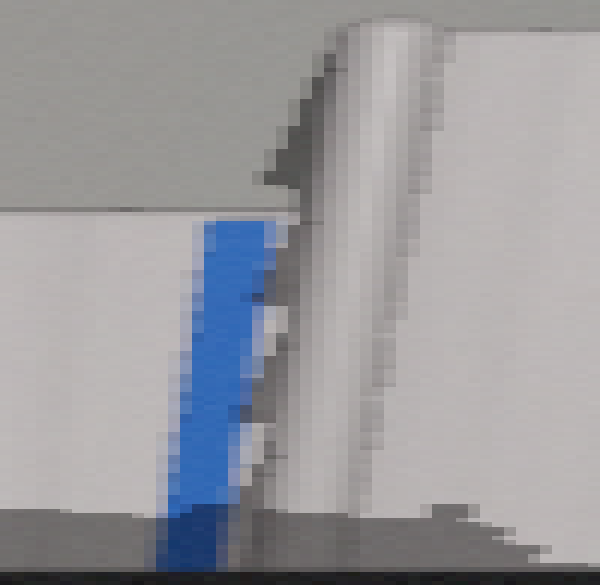

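Run:
```python
from h import *
d=load('w10'); c=d['color'][:,:,::-1]; g=c.astype(int).sum(2)
p=np.array([.5352,-.0766,.021]); M=R.from_rotvec([2.018,2.408,.002]).as_matrix()
t=lambda u,v,z:(M.T@(ray(d,u,v,z)-p))[:2].round(4)
for v in (110,120,130): 
    print(v,g[v,205:222].tolist()); print(g[v,418:445].tolist())
for v in (90,110,130):
  w=g[v,203:222]; k=np.argmin(np.diff(w)); print(v,203.5+k,t(203.5+k,v,.012))
for v in (110,120,130):
  print([ (u,t(u,v,z).tolist()) for u,z in ((429,.0215),(433,.0235))])
d=load('w8'); c=d['color'][:,:,::-1]; g=c.astype(int).sum(2)
print(g[120,262:282].tolist(), g[120,398:420].tolist())
```

```text
110 [587, 587, 585, 542, 390, 341, 378, 412, 445, 472, 469, 469, 471, 469, 468, 474, 475]
[427, 423, 435, 437, 436, 380, 240, 240, 244, 244, 302, 332, 282, 370, 412, 455, 501, 537, 525, 490, 465, 436, 458, 484, 491, 493, 501]
120 [588, 586, 587, 583, 516, 315, 370, 394, 432, 461, 471, 469, 464, 470, 467, 468, 464]
[433, 431, 436, 375, 231, 230, 231, 240, 236, 225, 234, 317, 382, 427, 466, 507, 530, 514, 484, 453, 456, 490, 491, 500, 499, 500, 495]
130 [584, 590, 590, 587, 543, 405, 360, 385, 418, 452, 471, 467, 465, 466, 467, 464, 475]
[383, 236, 233, 232, 233, 240, 232, 232, 228, 250, 340, 403, 444, 483, 521, 521, 502, 482, 457, 460, 489, 494, 501, 500, 498, 502, 499]
90 208.5 [ 0.0754 -0.0238]
110 208.5 [ 0.0656 -0.0242]
130 209.5 [ 0.0555 -0.0241]
[(429, [0.0657, 0.0837]), (433, [0.0658, 0.0846])]
[(429, [0.061, 0.0844]), (433, [0.0611, 0.0852])]
[(429, [0.0562, 0.085]), (433, [0.0563, 0.0859])]
[580, 582, 582, 576, 580, 581, 584, 580, 532, 358, 308, 377, 413, 450, 448, 443, 447, 454, 446, 446] [424, 429, 377, 247, 229, 237, 236, 237, 302, 408, 482, 514, 488, 452, 454, 494, 497, 501, 498, 496, 496, 503]
```

Measured from the board's front edge (110 mm ahead of the lap), the lap line is at the bead's centre. That leaves about 2.9 mm. I'll ease the pressure first, then advance.

```bash
python3 -m pendant '[[[0,0,0],[0,0,-0.0012],1],[[0,0,0],[0,0.001,0],1],[[0,0,0],[0,0,0],1],[[0,0,0],[0,0,0],1]]' 50
python3 - <<'E'
from h import *
s=monitor.get_state();p=s['position'];print(p.round(4),s['ft_force'].round(1))
dl=(p-np.array([.5352,-.0766,.021])); a=np.radians(10.1); print('along',dl[0]*np.cos(a)+dl[1]*np.sin(a))
plan(p,10.1,0)
E
```

```text
time: 16.23
position: [0.5805, -0.0708, 0.021]
tool_rot: [-2.012, -2.41, 0.002]
ft_force: [-5.3, -0.2, 7.4]
grip_width: 0.136
[ 0.5805 -0.0708  0.021 ] [-5.3 -0.2  7.4]
along 0.0456595017599084
now [ 0.5805 -0.0708  0.021 ] yaw 10.3 q7 0.468 t 16.225 tilt [-2.4e-03  4.0e-04 -1.0e+00] grip 0.1359652042689703 F [-5.3 -0.2  7.4]
world d [0. 0. 0.] rz total 0.2 tool now [0. 0. 0.]
```

```bash
python3 -m pendant '[[[0,0,0],[0,0,-0.0008],1],[[0,0,0],[0,0.001,0],1],[[0,0,0],[0,0.001,0],1],[[0,0,0],[0,0,0],1]]' 50
python3 - <<'E'
from h import *
s=monitor.get_state();p=s['position'];print(p.round(4),s['ft_force'].round(1))
dl=(p-np.array([.5352,-.0766,.021])); a=np.radians(10.1); print('along',dl[0]*np.cos(a)+dl[1]*np.sin(a))
E
```

```text
time: 16.73
position: [0.5838, -0.0701, 0.0215]
tool_rot: [-2.012, -2.412, 0.0]
ft_force: [-0.1, -0.8, -1.0]
grip_width: 0.132
[ 0.5838 -0.0701  0.0215] [-0.1 -0.8 -1. ]
along 0.048954696712390555
```

Run:
```python
from h import *
d=shot('wrist','w14'); c=d['color'][:,:,::-1]
cv2.imwrite('pics/w14d.png',cv2.resize(c[95:225,310:360],None,fx=12,fy=4.5,interpolation=cv2.INTER_NEAREST))
s=monitor.get_state(); M=R.from_rotvec(s['tool_rot']).as_matrix(); p=s['position']; print(p.round(4))
t=lambda u,v,z:(M.T@(ray(d,u,v,z)-p))[:2].round(4)
for v in (110,160,190):
    print(v,c[v,318:345].astype(int).sum(1).tolist())
    print(t(327,v,.022),t(335,v,.024))
g=c.astype(int).sum(2)
for u in (420,440,460): print(np.argmax(np.diff(g[90:115,u]))+90.5, t(u,np.argmax(np.diff(g[90:115,u]))+90.5,.023))
```

```text
[ 0.5837 -0.0702  0.0216]
110 [449, 447, 448, 454, 447, 453, 452, 445, 449, 453, 406, 350, 447, 489, 533, 561, 551, 521, 487, 443, 488, 544, 547, 548, 555, 554, 557]
[0.0658 0.0344] [0.0658 0.0378]
160 [552, 553, 555, 550, 553, 503, 330, 315, 347, 441, 492, 525, 544, 539, 518, 481, 458, 502, 540, 544, 550, 552, 553, 554, 554, 551, 547]
[0.0414 0.0358] [0.0417 0.0393]
190 [556, 555, 554, 559, 556, 506, 396, 427, 484, 515, 534, 536, 512, 486, 457, 505, 538, 542, 546, 549, 546, 548, 547, 551, 548, 549, 554]
[0.0258 0.0367] [0.0263 0.0403]
102.5 [0.0693 0.0784]
102.5 [0.0692 0.088 ]
102.5 [0.0692 0.0975]
```

View pics/w14d.png

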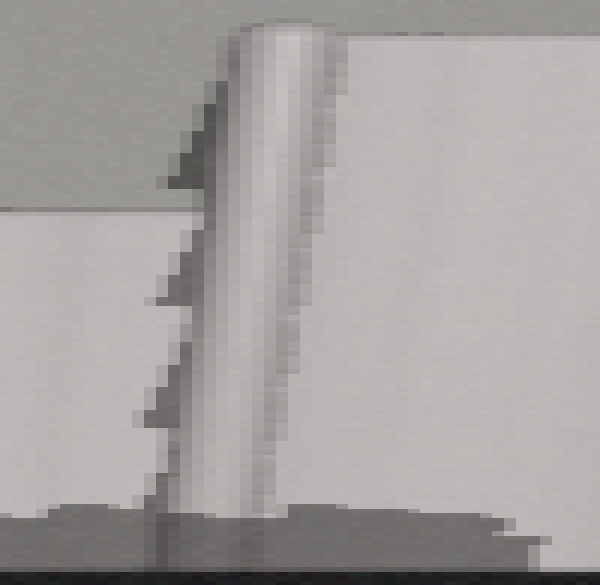

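```bash
python3 -m pendant '[[[0,0,0],[-0.0004,-0.0008,0],1],[[0,0,0],[0,0,0],1],[[0,0,0],[0,0,0.0007],1],[[0,0,0],[0,0,0.001],1],[[0,0,0],[0,0,0.001],1],[[0,0,0],[0,0,0],1]]' 55
python3 - <<'E'
from h import *
s=monitor.get_state();p=s['position'];print(p.round(4),s['ft_force'].round(1),R.from_rotvec(s['tool_rot']).as_matrix()[:,2].round(4))
dl=(p-np.array([.5352,-.0766,.021])); a=np.radians(10.1); print('along',dl[0]*np.cos(a)+dl[1]*np.sin(a))
E
```

```text
time: 17.52
position: [0.583, -0.0708, 0.021]
tool_rot: [-2.012, -2.411, -0.001]
ft_force: [-6.5, 1.9, 14.1]
grip_width: 0.132
[ 0.583  -0.0708  0.021 ] [-6.5  1.9 14.1] [-2.0e-04  1.2e-03 -1.0e+00]
along 0.048112051699767185
```

```bash
python3 -m pendant '[[[0,0,0],[0,0,0.0008],1],[[0,0,0],[0,0,0.0008],1],[[0,0,0],[0,0,0],1],[[0,0,0],[0,0,0],1],[[0,0,0],[0,0,0],1],[[0,0,0],[0,0,0],1]]' 55
python3 - <<'E'
from h import *
d=shot('wrist','w15'); c=d['color'][:,:,::-1]
s=monitor.get_state(); M=R.from_rotvec(s['tool_rot']).as_matrix(); p=s['position']
print(p.round(4),s['ft_force'].round(1),M[:,2].round(4),s['torque'].round(2),s['grip_width'])
dl=(p-np.array([.5352,-.0766,.021])); a=np.radians(10.1); print('along',dl[0]*np.cos(a)+dl[1]*np.sin(a))
t=lambda u,v,z:(M.T@(ray(d,u,v,z)-p))[:2].round(4)
g=cv2.GaussianBlur(c,(3,3),0).astype(int).sum(2)
for u in (420,440,460): k=np.argmax(np.diff(g[90:115,u]))+90.5; print('plate',k,t(u,k,.023))
for u in (240,280,310): k=np.argmax(np.diff(g[120:160,u]))+120.5; print('strip',k,t(u,k,.016))
for u in (240,280,320,360,400): k=np.argmin(np.diff(g[60:90,u]))+60.5; print('board',k,t(u,k,.012))
shot('top','t15');e=shot('scene','s15')
cv2.imwrite('pics/w15d.png',cv2.resize(c[75:250,200:460],None,fx=3,fy=3,interpolation=cv2.INTER_CUBIC))
E
```

```text
time: 18.27
position: [0.583, -0.0708, 0.0209]
tool_rot: [-2.012, -2.411, -0.002]
ft_force: [-10.2, 2.1, 23.5]
grip_width: 0.135
[ 0.583  -0.0708  0.0209] [-10.6   1.3  23.9] [-3.0e-04  2.1e-03 -1.0e+00] [ 0.1   2.23 -0.04] 0.1267801249778621
along 0.04812384854089242
plate 101.5 [0.0696 0.0781]
plate 101.5 [0.0696 0.0876]
plate 101.5 [0.0696 0.0971]
strip 142.5 [ 0.0495 -0.0082]
strip 142.5 [0.0494 0.0123]
strip 142.5 [0.0494 0.0277]
board 69.5 [ 0.0851 -0.0079]
board 69.5 [0.0851 0.012 ]
board 69.5 [0.085  0.0318]
board 70.5 [0.0846 0.0517]
board 70.5 [0.0845 0.0716]
```

View pics/w15d.png

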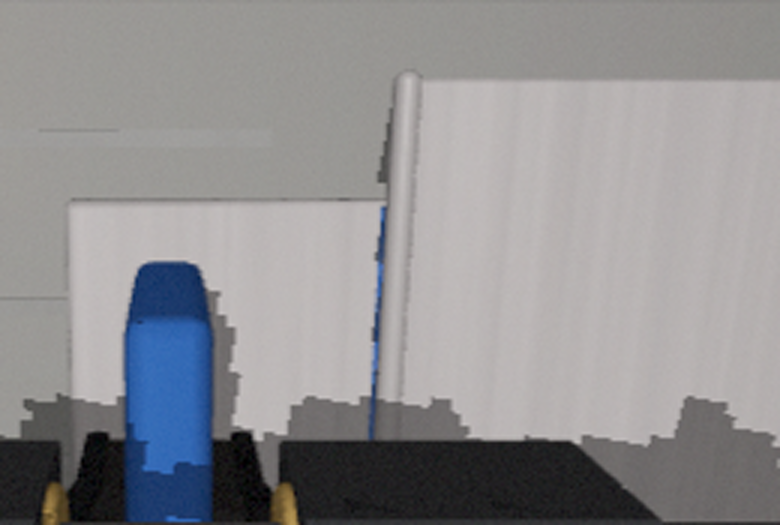

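View pics/s15.png

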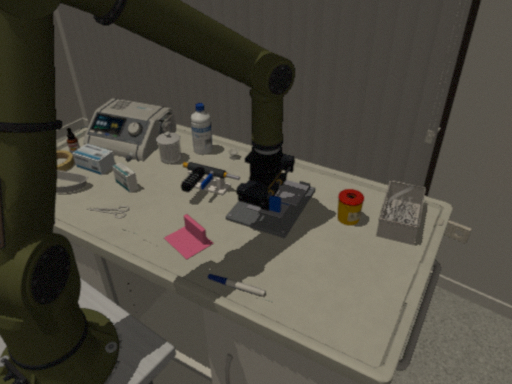

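```bash
python3 -c "
from h import *
print(order.close_job()); s=monitor.get_state(); print(s['time'],s['position'],s['ft_force'],s['grip_width'])"
```

```text
the job is handed in; nothing more can be done
None
the job is handed in; nothing more can be done
```

I blew the joint clear, tucked the strip under the cover plate, and handed the job in at about 18.4 s. The arm was still gripping the strip and pressing it down.

**Air gun:** I squeezed the trigger until the jaws stopped at about 43 mm apart; I expected about 42 mm for fully home. The trigger's angle can't be read directly. After I opened the jaws, the camera showed it back at rest.

**Last checks on the strip:**

| Check | Result |
|---|---|
| Blue line at the plate's edge | within about 0.5 mm; part of it shows at the edge's bead |
| Centring | within about 0.5 mm |
| Squareness | within about 0.4° |
| Downward press | about 24 N, with about 10 N sideways along the slide (friction) |
| Grip on the rib | jaws about 11–12 mm apart, 55 N commanded |
| Cover plate | no lift seen; I judged this from the images, since its angle can't be read |

**Disagreements along the way:**
- **Centring:** the sideways offset measured from high up was about 3 mm off from the close view. I corrected it before the tongue went in.
- **Plate's edge:** its bead sticks out about 2 mm towards the robot, so I took the edge as the middle of the bead. That matches the board's 110 mm from its front. The strip went about 0.8 mm too far at first, and I drew it back before pressing.

The final scene picture shows the pot, dish, carton and pink look-alike where they stood; I judged that by eye and did not measure it.

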